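# Turn the pastry brush bristles-up in its crock

## Robot

A 6-joint arm with a two-finger parallel gripper is mounted at the origin on the work surface. World frame = base frame: x ahead of the robot, y to its left, z up, the work surface at z = 0. Lengths are in m, angles in degrees, forces in N, time in s.
With the tool pointing down it reaches from about 0.35 to 0.875 m from the base axis. Payload 4.2 kg.
Tool frame: the origin (TCP) lies midway between the tips of the shut fingers; the grasp point (between the pads) lies 19 mm behind it; y points along the fingers, z is the direction in which the jaws open and shut, and the axes are right-handed (so a half turn about y gives the same grasp; the last joint's range is limited). The gripper opens to 87 mm and grips with 3 to 60 N. Pads are 19 mm wide; open, the fingers measure 117 mm over their backs; the gripper's body (75 mm by 190 mm) begins 51 mm behind the grasp point.
Start: joints at [-60.871, 22.042, 0.453, 0, -68.411, -14.817], TCP at [0.155, -0.606, 0.195] pointing down, gripper open.
Joint ranges: [-179.83, 179.83], [-69.29, 118.12], [-61.27, 80.66], [-181.25, 117.63], [-171.15, -9.14], [-177.46, 177.46]. Speed limits (degrees/s): [159.86, 159.86, 180, 180, 180, 180].

## Interface

Orientations are given as [roll, pitch, yaw] about the fixed x, y, z axes, in that order (R = Rz(yaw) Ry(pitch) Rx(roll)).
In Python, from rig import telemetry, vision, order gives the robot as it stands.
- The arm moves only by the tool drive_tool, never from a script. Its argument "increments" is a list of rows, each an object of numbers: "ax", "ay", "az": the turn, a rotation vector about the tool's x, y, z in rad; "tx", "ty", "tz": the shift along the tool's x, y, z in cm; "fingers": the closure in counts, from 0 (fully open) to 255 (shut). A call has exactly 5 rows; each row shifts and turns the commanded pose from where the row before left it, along the tool's axes as they then stand; what a row does not reach is not made up. A row lasts 1/12 s, in which the tool goes at most 41.7 mm and 7.16 degrees, less where a joint would pass 70% of its speed; a pose out of reach is approached as far as the arm can. A call with a gripper value outside its range is refused whole. The fingers move at their own pace and stop on an object; "grip_force" is the grip in N (left out, the last holds). Time passes only in rows, so rows that do not move let the fingers close, or fill a call up. It gives the time, the measured TCP pose, the force and the opening at its end, in the units of the state.
- telemetry.read_state(): the state, without advancing time (a new reading comes with each control period).
- vision.read_camera(name): name is "side" or "top" or "wrist"; returns a dict with "img" (400x640x3 uint8, red, green, blue), "fx", "fy", "cx", "cy" (pixels), "D" ([k1, k2, p1, p2, k3] as OpenCV has them; the pictures are not rectified), "origin" and "orientation" of the camera in the world; the wrist camera has in their place "mount" (4x4, takes a point from camera to tool coordinates, whose origin is the TCP and whose axes are the tool frame's). Camera axes: x right, y down, z forward; pixel columns grow to the right and rows downward; lengths in m; the calibration is good to about 2 mm. A picture is of the moment at which its call begins: read the wrist's pose just before it. There is no depth.
- order.sign_off(): hands the job in, once; it reports no verdict.
The state is a dict: "time_s": time; "joint_positions": joint angles; "joint_velocities": joint speeds; "effort": joint torques, N m; "tool_pos": TCP position; "eef_rot": TCP orientation; "force": force on the tool from outside, world axes, zero at the start; "moment": the same for the moment, N m; "finger_gap": finger opening in m.
Only numpy, scipy, OpenCV 4.12 (cv2) and the standard library are available. Lean on these libraries where they do the work, as an engineer would, in place of code of your own. Each camera call takes 0.05 s, during which the arm holds its last target. There are 200 camera calls.

## Task

The pastry brush was put away bristles-down and its bristles are getting bent. Take it out of its crock, turn it end for end and lower it, handle first and still in the grip as the handle goes in, back into the same crock, so that it stands handle-down with the handle resting on the bottom and the bristles up. Do not tip the crock or push it away, and leave the other things on the counter where they are; the white board is free for setting the brush down.

Things in the scene. Friction and masses are not known exactly. Their poses are not given: they have to be found in the camera images.
- brush: Pastry brush, 195 mm long, about 90 g, balancing about 80 mm from the bristle end. Origin: centre of the flat bristle end; z runs from the bristles to the handle's end (up at the start: stands loose on its bristles in the crock, about upright, yaw within 0.7 of 0). Stiff bristle block z 0 to 42 mm (43 mm in y, 21 in x); straight wooden handle z 75 to 195 mm (22 in y, 18 in x), its last 10 mm rounded.
- ferrule (a point): Centre of the brush's steel ferrule, 58 mm from the bristle end; the ferrule spans z 41 to 75 mm of the brush, 46 mm in its y by 24 mm in its x.
- handle_end (a point): Middle of the rounded end of the brush's handle, 195 mm from the bristle end.
- crock: Round stoneware crock without handle, 95 mm high, 80 mm outside and 68 mm inside diameter, floor 8 mm thick, about 1.3 kg, standing loose on the counter. Origin at the centre of its underside, z up. It is the crock that holds the brush at the start.
- crock2: Second crock of the same shape, fixed, on the other side of the middle of the counter; a wooden spoon and a black-bladed spatula stand in it properly, reaching up to 260 mm above the counter. Not to be touched. Origin at the centre of its underside.
- board: Clear white plastic cutting board, fixed flat on the counter, 120 mm in x, 280 mm in y, 8 mm thick; origin at the centre of its underside. Nothing stands on it, and but for the two crocks beyond its far long edge nothing taller than 100 mm is within 300 mm of its centre.
- nut_bowl: Small glass bowl, 84 mm wide, 40 mm high, on the counter between and beyond the crocks. Leave alone. Origin at the centre of its underside.
- syrup: Brown syrup bottle, 68 mm diameter, 200 mm high, at the left of the counter. Leave alone. Origin at the centre of its underside.
- tub: Clear square food tub with a red lid, 120 mm wide, 69 mm high, at the right. Leave alone. Origin at the centre of its underside.
- mug: White mug, 80 mm diameter, 90 mm high, at the left. Leave alone. Origin at the centre of its underside.
- knife: Kitchen knife lying on the counter, 240 mm long, near left. Leave alone. Its origin is where blade and handle meet.
- dish_soap: Green soap bottle, 80 mm diameter, 240 mm high, at the right, beyond the tub. Leave alone. Origin at the centre of its underside.
There are look-alikes about, which are no part of the job. Leave any blue or brown look-alike of the crock alone.

How it is judged (in metres and radians):
On the way, in this order (a step that is already met when the one before it is completed fails the run):
1. the brush is right out of the crock: both its ends above the rim's height or more than 70 mm from the crock's axis ((z of brush in the frame of crock above 0.1 m or horizontal distance between brush and crock above 0.07 m) and (z of handle_end in the frame of crock above 0.1 m or horizontal distance between handle_end and crock above 0.07 m)), for 0.1 s.
2. the gripper, holding the brush handle-down, has lowered the handle's end at least 20 mm below the crock's rim (z of handle_end in the frame of crock below 0.075 m and horizontal distance between handle_end and crock below 0.035 m and angle between brush's own z axis and vertical above 2.3 rad and contact force between the fingers and brush above 1 N), for 0.05 s.
At the end, for the whole second after the job is handed in: The brush rests released in its crock, bristles up: handle end inside and under 30 mm above the crock's underside (floor at 8 mm), leaning at most 0.64 rad, at rest, not touching the other crock; its crock upright within 0.08 rad and within 40 mm of its start (z of handle_end in the frame of crock below 0.03 m and horizontal distance between handle_end and crock below 0.035 m and angle between brush's own z axis and vertical above 2.5 rad and angle between crock's own z axis and vertical below 0.08 rad and distance of crock from where it was at the start of the episode below 0.04 m and contact force between brush and crock2 below 0.1 N and linear speed of brush below 0.03 m/s and angular speed of brush below 0.3 rad/s).
It fails at once if the brush's crock is tipped by more than 0.3 rad (angle between crock's own z axis and vertical above 0.3 rad).
It fails at once if the brush's crock is pushed 50 mm or more (distance of crock from where it was at the start of the episode above 0.05 m).
It fails at once if the second crock or its utensils are struck with more than 8 N (contact force between crock2 and the arm above 8 N or contact force between crock2 and the fingers above 8 N or contact force between crock2 and brush above 8 N).
It fails at once if another loose thing on the counter (bowl, bottles, tub, mug, knife) is moved more than 30 mm (distance of any of nut_bowl, syrup, tub, mug, knife, dish_soap from where it was at the start of the episode above 0.03 m).
It also fails if it takes over 72 s, if anything falls off the work surface, if the arm or the gripper's body presses on something with over 40 N, if the wrist force passes 120 N, or if a joint passes its speed limit or range.

## Working session

There is one attempt and no reset: what is moved stays moved. The work goes in short steps, Python scripts to look and compute and a tool call to move; the robot and the scene stay as the last step left them, time stands still between calls to the robot, and variables do not carry over. Pictures are saved under pics/ and viewed, about 8 in all and at most 12, crops included, and the job is handed in when it is done.

Besides the shell and the picture viewer there is one more tool, called after "Call:" by a JSON object that holds its "method" and its "body", one argument or row to a line. drive_tool: Moves the arm, as the interface text tells. Its arguments: {"type":"object","properties":{"increments":{"type":"array","items":{"type":"object","properties":{"ax":{"type":"number"},"ay":{"type":"number"},"az":{"type":"number"},"tx":{"type":"number"},"ty":{"type":"number"},"tz":{"type":"number"},"fingers":{"type":"number"}}}},"grip_force":{"type":"number"}},"required":["increments"]}

```bash
ls; mkdir -p pics; python3 - <<'E'
from rig import telemetry, vision
import cv2, numpy as np
s=telemetry.read_state(); print(s)
ims=[]
for n in ("side","top"):
    c=vision.read_camera(n); print(n,{k:np.round(v,4).tolist() for k,v in c.items() if k!="img"})
    np.save(f"pics/{n}0.npy",c,allow_pickle=True)
    cv2.imwrite(f"pics/{n}0.png",c["img"][:,:,::-1])
E
```

```text
pics
{'time_s': 0.0, 'joint_positions': array([-6.08712571e+01,  2.20890009e+01,  3.80836795e-01, -2.81143574e-02,
       -6.84132680e+01, -1.48162212e+01]), 'joint_velocities': array([ 0.0357209 , -0.06925122,  0.13915222,  0.04824387,  0.0918447 ,
       -0.03723842]), 'effort': array([ 1.41848082e-03, -3.90661919e+01,  1.87402439e+01,  4.21969593e+00,
        1.10295473e-02, -1.91135400e-04]), 'tool_pos': array([ 0.15434912, -0.60495457,  0.19408772]), 'eef_rot': array([-8.98759235e+01,  5.80113834e-03,  1.43021567e+01]), 'force': array([-0.47363082, -0.81804509,  0.69027903]), 'moment': array([0.00941195, 0.03092694, 0.03352206]), 'finger_gap': 0.08680346809007453}
side {'fx': 430.5981, 'fy': 430.5981, 'cx': 320.7224, 'cy': 199.2125, 'D': [-0.1114, 0.0, 0.0, 0.0, 0.0], 'origin': [0.0174, 0.5313, 1.0103], 'orientation': [-138.4145, 0.1427, -135.7828]}
top {'fx': 459.7727, 'fy': 459.7727, 'cx': 316.0916, 'cy': 201.407, 'D': [-0.1368, 0.0, 0.0, 0.0, 0.0], 'origin': [0.4249, 0.0106, 1.3706], 'orientation': [-175.649, -0.3159, -90.1584]}
```

View pics/side0.png

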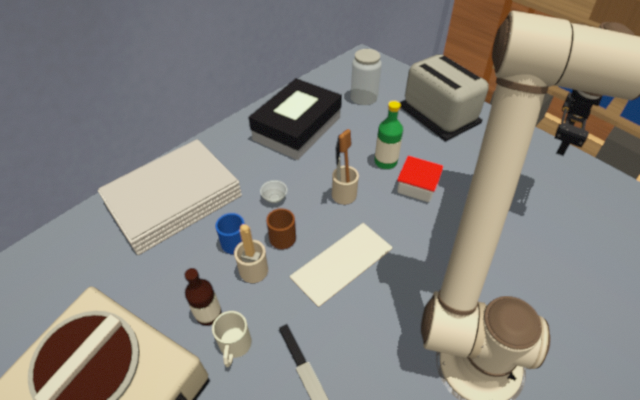

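View pics/top0.png

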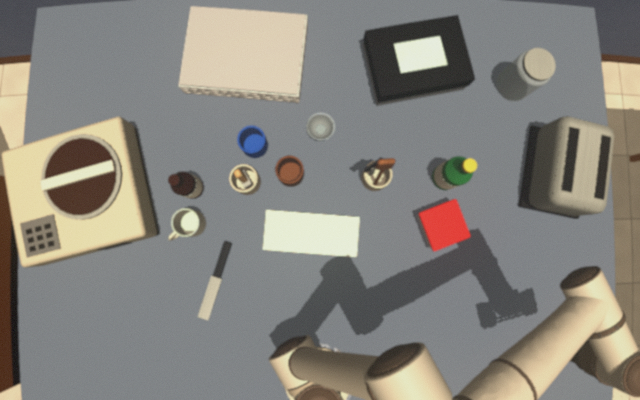

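The brush crock is the beige one at top (243,179) / side (251,262). A brown look-alike, a blue one, the syrup and the mug stand around it. I'll enlarge that area and cast rays.

```bash
cat > h.py <<'E'
import numpy as np, cv2
from scipy.spatial.transform import Rotation as R
def ray(c,px,T=None):
    K=np.array([[c["fx"],0,c["cx"]],[0,c["fy"],c["cy"]],[0,0,1]])
    p=cv2.undistortPoints(np.array([[px]],float),K,np.array(c["D"],float)).ravel()
    M,o=(T[:3,:3],T[:3,3]) if T is not None else (R.from_euler("xyz",c["orientation"],degrees=True).as_matrix(),np.array(c["origin"]))
    d=M@[p[0],p[1],1]; return o,d/np.linalg.norm(d)
def plane(c,px,z,T=None):
    o,d=ray(c,px,T); return o+d*(z-o[2])/d[2]
def two(r1,r2):
    (o1,d1),(o2,d2)=r1,r2
    s=np.linalg.lstsq(np.c_[d1,-d2],o2-o1,rcond=None)[0]
    a,b=o1+s[0]*d1,o2+s[1]*d2; return (a+b)/2,np.linalg.norm(a-b)
def wristT(c,s):
    T=np.eye(4);T[:3,:3]=R.from_euler("xyz",s["eef_rot"],degrees=True).as_matrix();T[:3,3]=s["tool_pos"]
    return T@c["mount"]
E
python3 - <<'E'
from h import *
t=np.load("pics/top0.npy",allow_pickle=True).item();s=np.load("pics/side0.npy",allow_pickle=True).item()
for n,px,z in [("crock",(243,179),.095),("brown",(290,171),.09),("blue",(252,140),.09),("syrup",(187,184),.1),("mug",(186,222),.09),("crock2",(378,175),.095),("boardc",(311,233),.008),("knife",(216,280),0)]:
    print(n,plane(t,px,z).round(3))
a=cv2.resize(t["img"][120:250,150:350],None,fx=4,fy=4,interpolation=cv2.INTER_CUBIC)[:, :800]
a=t["img"][145:215,205:305];b=s["img"][215:285,205:305]
v=np.vstack([a,b]);v=np.hstack([cv2.resize(x,(400,280),interpolation=cv2.INTER_CUBIC) for x in (a,b)])
cv2.imwrite("pics/crop1.png",v[:,:,::-1])
E
```

```text
crock [0.585 0.208 0.095]
brown [0.608 0.076 0.09 ]
blue [0.697 0.184 0.09 ]
syrup [0.571 0.366 0.1  ]
mug [0.465 0.369 0.09 ]
crock2 [ 0.596 -0.171  0.095]
boardc [0.435 0.018 0.008]
knife [0.295 0.302 0.   ]
```

View pics/crop1.png

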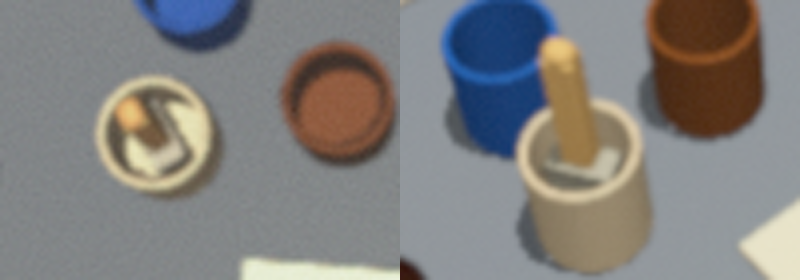

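```bash
python3 - <<'E'
from h import *
t=np.load("pics/top0.npy",allow_pickle=True).item();s=np.load("pics/side0.npy",allow_pickle=True).item()
S=lambda x,y:ray(s,(205+(x-400)/4,215+y/4)); Tp=lambda x,y:(205+x/4,145+y/4)
print("handle end",two(ray(t,Tp(128,112)),S(562,50)))
print("rim top",plane(t,Tp(156,136),.095))
o,d=S(581,155); print("rim side",o+d*(.095-o[2])/d[2])
for p in [(547,163),(612,172)]:
    o,d=S(*p); print("ferrule pt",o+d*(.083-o[2])/d[2])
print("handle base",plane(t,Tp(165,150),.083))
E
```

```text
handle end (array([0.58750205, 0.20706997, 0.19903944]), np.float64(0.0012465065421361462))
rim top [0.58538444 0.2050459  0.095     ]
rim side [0.58485204 0.21084316 0.095     ]
ferrule pt [0.60329035 0.22620409 0.083     ]
ferrule pt [0.5677178  0.20107535 0.083     ]
handle base [0.57690878 0.20037139 0.083     ]
```

Call:
{"method": "drive_tool", "body": {
  "increments": [
    {"ty":-4},
    {"ty":-4},
    {"ty":-4},
    {"ty":-4},
    {"ty":-4}
  ]
}}

```text
invalid input
```

Call:
{"method": "drive_tool", "body": {
  "increments": [
    {"ty":-3,"tx":2.1,"tz":1.5},
    {"tx":2.1,"tz":3.3},
    {"tx":2.1,"tz":3.3},
    {"tx":2.1,"tz":3.3},
    {"tx":2.1,"tz":3.3}
  ]
}}

```text
invalid input
```

Call:
{"method": "drive_tool", "body": {
  "increments": [
    {"tx":2.1,"tz":3.3},
    {"tx":2.1,"tz":3.3},
    {"tx":2.1,"tz":3.3},
    {"tx":2.1,"tz":3.3},
    {"tx":2.1,"tz":3.3}
  ]
}}

```text
invalid input
```

Call:
{"method": "drive_tool", "body": {
  "increments": [
    {"tx":2.1,"tz":3.3},
    {"tx":2.1,"tz":3.3},
    {"tx":2.1,"tz":3.3},
    {"tx":2.1,"tz":3.3},
    {}
  ]
}}

```text
invalid input
```

Call:
{"method": "drive_tool", "body": {
  "increments": [
    {"ax":-0.12},
    {"ax":-0.12},
    {"ax":-0.12},
    {"ax":-0.12},
    {"ax":-0.12}
  ]
}}

```text
invalid input
```

```bash
python3 -c "
from rig import telemetry
s=telemetry.read_state();print({k:s[k].round(3).tolist() for k in ('joint_positions','tool_pos','eef_rot')})"
```

```text
{'joint_positions': [-60.871, 22.087, 0.388, -0.024, -68.413, -14.818], 'tool_pos': [0.154, -0.605, 0.194], 'eef_rot': [-89.886, 0.007, 14.302]}
```

Call:
{"method": "drive_tool", "body": {
  "increments": [
    {"ax":0,"ay":0,"az":0,"tx":0,"ty":-4,"tz":0,"fingers":0},
    {"ax":0,"ay":0,"az":0,"tx":0,"ty":-4,"tz":0,"fingers":0},
    {"ax":0,"ay":0,"az":0,"tx":0,"ty":-4,"tz":0,"fingers":0},
    {"ax":0,"ay":0,"az":0,"tx":0,"ty":-4,"tz":0,"fingers":0},
    {"ax":0,"ay":0,"az":0,"tx":0,"ty":-4,"tz":0,"fingers":0}
  ]
}}

```text
time_s: 0.52
tool_pos: [0.1543, -0.605, 0.3968]
eef_rot: [-90.0, -0.0, 14.3]
force: [0.7, -1.1, 0.3]
finger_gap: 0.0873
```

Call:
{"method": "drive_tool", "body": {
  "increments": [
    {"tx":2.1,"ty":-3,"tz":1.5,"fingers":0},
    {"tx":2.1,"tz":3.3,"fingers":0},
    {"tx":2.1,"tz":3.3,"fingers":0},
    {"tx":2.1,"tz":3.3,"fingers":0},
    {"tx":2.1,"tz":3.3,"fingers":0}
  ]
}}

```text
invalid input
```

Call:
{"method": "drive_tool", "body": {
  "increments": [
    {"ax":0,"ay":0,"az":0,"tx":2.1,"ty":-1,"tz":3.3,"fingers":0},
    {"ax":0,"ay":0,"az":0,"tx":2.1,"ty":-1,"tz":3.3,"fingers":0},
    {"ax":0,"ay":0,"az":0,"tx":2.1,"ty":-1,"tz":3.3,"fingers":0},
    {"ax":0,"ay":0,"az":0,"tx":2.1,"ty":-1,"tz":3.3,"fingers":0},
    {"ax":0,"ay":0,"az":0,"tx":2.1,"ty":-1,"tz":3.3,"fingers":0}
  ]
}}

```text
time_s: 0.93
tool_pos: [0.2155, -0.4179, 0.445]
eef_rot: [-89.9, 0.0, 14.3]
force: [0.0, 0.2, -0.2]
finger_gap: 0.0872
```

Call:
{"method": "drive_tool", "body": {
  "increments": [
    {"ax":0,"ay":0,"az":0,"tx":2.1,"ty":0,"tz":3.3,"fingers":0},
    {"ax":0,"ay":0,"az":0,"tx":2.1,"ty":0,"tz":3.3,"fingers":0},
    {"ax":0,"ay":0,"az":0,"tx":2.1,"ty":0,"tz":3.3,"fingers":0},
    {"ax":0,"ay":0,"az":0,"tx":2.1,"ty":0,"tz":3.3,"fingers":0},
    {"ax":0,"ay":0,"az":0,"tx":2.1,"ty":0,"tz":3.3,"fingers":0}
  ]
}}

```text
time_s: 1.35
tool_pos: [0.276, -0.2321, 0.4449]
eef_rot: [-90.0, -0.0, 14.3]
force: [0.8, -0.1, 0.9]
finger_gap: 0.0872
```

Call:
{"method": "drive_tool", "body": {
  "increments": [
    {"ax":0,"ay":0,"az":0,"tx":2.1,"ty":0,"tz":3.3,"fingers":0},
    {"ax":0,"ay":0,"az":0,"tx":2.1,"ty":0,"tz":3.3,"fingers":0},
    {"ax":0,"ay":0,"az":0,"tx":2.1,"ty":0,"tz":3.3,"fingers":0},
    {"ax":0,"ay":0,"az":0,"tx":2.1,"ty":0,"tz":3.3,"fingers":0},
    {"ax":0,"ay":0,"az":0,"tx":2.1,"ty":0,"tz":3.3,"fingers":0}
  ]
}}

```text
time_s: 1.77
tool_pos: [0.3369, -0.0462, 0.4453]
eef_rot: [-90.0, -0.1, 14.3]
force: [1.0, -1.4, -0.6]
finger_gap: 0.0872
```

```bash
python3 -c "
from rig import telemetry
s=telemetry.read_state();print({k:s[k].round(3).tolist() for k in ('joint_positions','tool_pos','eef_rot')})"
```

```text
{'joint_positions': [20.208, -11.934, -2.949, -0.013, -98.922, -95.864], 'tool_pos': [0.337, -0.046, 0.445], 'eef_rot': [-89.981, -0.061, 14.346]}
```

Call:
{"method": "drive_tool", "body": {
  "increments": [
    {"ax":-0.12,"ay":0,"az":0,"tx":0,"ty":0,"tz":0,"fingers":0},
    {"ax":-0.12,"ay":0,"az":0,"tx":0,"ty":0,"tz":0,"fingers":0},
    {"ax":-0.12,"ay":0,"az":0,"tx":0,"ty":0,"tz":0,"fingers":0},
    {"ax":-0.12,"ay":0,"az":0,"tx":0,"ty":0,"tz":0,"fingers":0},
    {"ax":-0.12,"ay":0,"az":0,"tx":0,"ty":0,"tz":0,"fingers":0}
  ]
}}

```text
time_s: 2.18
tool_pos: [0.3373, -0.0478, 0.4458]
eef_rot: [-124.7, -0.2, 14.4]
force: [0.7, -0.1, -0.3]
finger_gap: 0.0873
```

```bash
python3 -c "
from rig import telemetry
s=telemetry.read_state();print({k:s[k].round(3).tolist() for k in ('joint_positions','tool_pos','eef_rot')})"
```

```text
{'joint_positions': [51.42, -14.519, -22.826, 27.844, -102.569, -125.959], 'tool_pos': [0.337, -0.048, 0.446], 'eef_rot': [-124.66, -0.178, 14.443]}
```

```bash
cat > fk.py <<'E'
import numpy as np
from scipy.spatial.transform import Rotation as R
from scipy.optimize import least_squares
e=lambda a,q:R.from_euler(a,q,degrees=True).as_matrix()
P0=[.275,0,.7,.5,0,-.162,0.4]
def fk(q,P=P0):
    h,a,L2,L3,c,b,t=P
    A=e('z',q[0]); B=A@e('y',q[1]); C=B@e('y',-q[2]); D=C@e('x',-q[3]); E=D@e('y',-q[4]); F=E@e('x',-q[5])
    p=np.array([0,0,h])+A@[a,0,0]+B@[0,0,L2]+C@[L3,0,c]+E@[t,b,0]
    # tool y = F x ; tool z,x by constant roll
    return p,F
E
python3 - <<'E'
from fk import *
D=[([-60.871,22.087,.388,-.024,-68.413,-14.818],[.154,-.605,.194],[-89.886,.007,14.302]),
([20.208,-11.934,-2.949,-.013,-98.922,-95.864],[.337,-.046,.445],[-89.981,-.061,14.346]),
([51.42,-14.519,-22.826,27.844,-102.569,-125.959],[.337,-.048,.446],[-124.66,-.178,14.443])]
r=least_squares(lambda P:np.concatenate([fk(q,P)[0]-p for q,p,_ in D]+[(P-P0)*.01]),P0)
print(r.x.round(3),r.fun[:9].round(3))
for q,p,o in D:
    F=fk(q)[1]; M=e('xyz',o); print((F.T@M).round(2).tolist())
E
```

```text
[ 0.161  0.     0.566  0.422 -0.002 -0.16   0.334] [ 0.  0.  0.  0. -0.  0.  0. -0. -0.]
[[-0.0, 1.0, -0.0], [1.0, 0.0, 0.0], [0.0, -0.0, -1.0]]
[[0.0, 1.0, 0.0], [1.0, -0.0, 0.0], [0.0, 0.0, -1.0]]
[[0.0, 1.0, -0.0], [1.0, -0.0, -0.0], [-0.0, -0.0, -1.0]]
```

```bash
cat >> fk.py <<'E'
P=[.161,0,.566,.422,-.002,-.16,.334]
C0=np.array([[0,1,0],[1,0,0],[0,0,-1.]])
lo=np.array([-179.8,-69.3,-61.3,-181.2,-171.1,-177.4]);hi=np.array([179.8,118.1,80.6,117.6,-9.2,177.4])
def pose(th,p,roll):  # d yaw th, pitch p down, roll 0: tool z to the left(+y for th=0)
    Y=e('z',th)@e('y',p); M=Y@np.array([[0,1,0],[0,0,1],[1,0,0.]])  # cols x=up,y=d,z=left
    return M@e('y',roll)
def ik(tp,M,q0):
    def f(q):
        p,F=fk(q,P); return np.r_[(p-tp)*10,R.from_matrix((F@C0).T@M).as_rotvec()*3]
    best=None
    r=least_squares(f,np.clip(q0,lo+.1,hi-.1),bounds=(lo,hi),x_scale=60.)
    return r.x,np.abs(r.fun).max()
def pts(q):
    h,a,L2,L3,c,b,t=P
    A=e('z',q[0]);B=A@e('y',q[1]);C=B@e('y',-q[2]);E=C@e('x',-q[3])@e('y',-q[4])
    el=np.array([0,0,h])+B@[0,0,L2]; W=el+C@[L3,0,c]; return el,W,W+E@[0,b,0]
E
python3 - <<'E'
from fk import *
rng=np.random.default_rng(0)
g=np.array([.585,.207,.125])
for th in (-40,-20,0,20,40,60,90):
  for p in (0,10):
    for roll in (0,180):
      d=pose(th,p,0)[:,1]; sols=[]
      for k in range(14):
        q,c=ik(g+.019*d,pose(th,p,roll),rng.uniform(lo,hi))
        if c<.003 and not any(np.abs(q-s).max()<3 for s in sols): sols.append(q)
      for q in sols: print(th,p,roll,q.round(0).astype(int).tolist(),'el,W,W2',[x.round(2).tolist() for x in pts(q)])
E
```

```text
-40 0 0 [50, 46, -48, 90, -90, 86] el,W,W2 [[0.26, 0.31, 0.56], [0.24, 0.29, 0.14], [0.34, 0.41, 0.12]]
-40 0 180 [50, 46, -48, 90, -90, -94] el,W,W2 [[0.26, 0.31, 0.56], [0.24, 0.29, 0.14], [0.34, 0.41, 0.13]]
-40 10 0 [49, 40, -48, 90, -80, 92] el,W,W2 [[0.24, 0.27, 0.6], [0.24, 0.28, 0.17], [0.35, 0.41, 0.18]]
-40 10 180 [49, 40, -48, 90, -80, -88] el,W,W2 [[0.24, 0.27, 0.6], [0.24, 0.28, 0.17], [0.35, 0.41, 0.18]]
20 0 0 [-8, 50, -51, -151, -100, 96] el,W,W2 [[0.43, -0.06, 0.52], [0.34, -0.05, 0.11], [0.29, 0.1, 0.12]]
20 0 180 [-8, 50, -51, -151, -100, -84] el,W,W2 [[0.43, -0.06, 0.52], [0.34, -0.05, 0.11], [0.29, 0.1, 0.13]]
20 10 0 [-8, 39, -51, -152, -80, 90] el,W,W2 [[0.35, -0.05, 0.6], [0.35, -0.05, 0.18], [0.29, 0.1, 0.18]]
20 10 180 [-8, 39, -51, -152, -80, -90] el,W,W2 [[0.35, -0.05, 0.6], [0.35, -0.05, 0.18], [0.29, 0.1, 0.18]]
40 0 0 [-15, 45, -36, -125, -85, 83] el,W,W2 [[0.39, -0.1, 0.56], [0.45, -0.12, 0.14], [0.34, 0.0, 0.13]]
40 0 180 [-15, 45, -36, -125, -85, -97] el,W,W2 [[0.39, -0.1, 0.56], [0.45, -0.12, 0.14], [0.34, 0.0, 0.13]]
40 10 0 [-13, 35, -35, -122, -6
[... 358 characters left out ...]
09, 0.57], [0.55, -0.14, 0.19], [0.43, -0.07, 0.13]]
60 10 0 [-12, 36, -20, -100, -72, 56] el,W,W2 [[0.33, -0.07, 0.62], [0.55, -0.11, 0.27], [0.43, -0.06, 0.18]]
60 10 180 [-12, 36, -20, -100, -72, -124] el,W,W2 [[0.33, -0.07, 0.62], [0.55, -0.11, 0.27], [0.43, -0.06, 0.18]]
90 0 0 [-9, 48, 2, -84, -96, 47] el,W,W2 [[0.41, -0.06, 0.54], [0.7, -0.11, 0.23], [0.59, -0.11, 0.12]]
90 0 180 [-9, 48, 2, -84, -96, -133] el,W,W2 [[0.41, -0.06, 0.54], [0.7, -0.11, 0.23], [0.58, -0.11, 0.13]]
90 10 0 [-7, 43, 1, -78, -88, 42] el,W,W2 [[0.38, -0.05, 0.58], [0.69, -0.08, 0.3], [0.58, -0.1, 0.18]]
90 10 180 [-7, 43, 1, -78, -88, -138] el,W,W2 [[0.38, -0.05, 0.58], [0.69, -0.08, 0.3], [0.58, -0.1, 0.18]]
```

```bash
cat >> fk.py <<'E'
def track(q,rows,out=True):
    """simulate rows [(n,[ax,ay,az],[tx,ty,tz]cm)]; returns q,max joint step/row"""
    p,F=fk(q,P);M=F@C0
    for n,a,t in rows:
        mx=np.zeros(6)
        for i in range(n):
            p=p+M@(np.array(t)/100.); M=M@R.from_rotvec(a).as_matrix()
            q2,c=ik(p,M,q); mx=np.maximum(mx,abs(q2-q)); q=q2
            if c>.01: print("unreached",i,c)
        if out: print(n,a,t,'->',q.round(0).tolist(),p.round(3),'step',mx.round(1))
    return q,p,M
def now():
    from rig import telemetry
    s=telemetry.read_state(); return s,s["joint_positions"],s["tool_pos"],e('xyz',s["eef_rot"])
E
python3 - <<'E'
from fk import *
s,q,tp,M=now()
print(q.round(1))
tgt=np.array([.45,.09,.32])
for roll in (0,180):
    M1=M@R.from_rotvec([.6,0,0]).as_matrix()
    rv=R.from_matrix(M1.T@pose(40,12,roll)).as_rotvec(); n=int(np.ceil(np.linalg.norm(rv)/.12))
    print("roll",roll,rv.round(3),n)
    qq=track(q,[(5,[.12,0,0],[0,0,0])]+[(5,rv/n,[0,0,0])]*(n//5)+[(n%5,rv/n,[0,0,0])])
    d=(pose(40,12,roll).T@(tgt-qq[1])*100); print("shift",d.round(1)); track(qq[0],[(8,[0,0,0],d/8)])
E
```

```text
[  51.4  -14.5  -22.8   27.8 -102.6 -126. ]
roll 0 [ 0.308 -0.371 -1.335] 12
5 [0.12, 0, 0] [0, 0, 0] -> [20.0, -12.0, -3.0, 0.0, -99.0, -96.0] [ 0.337 -0.048  0.445] step [7.5 1.5 4.  6.8 1.9 6.7]
5 [ 0.02565576 -0.03088923 -0.11127313] [0, 0, 0] -> [4.0, -26.0, -12.0, -15.0, -74.0, -70.0] [ 0.337 -0.048  0.445] step [6.4 3.5 2.3 6.1 5.3 8.7]
5 [ 0.02565576 -0.03088923 -0.11127313] [0, 0, 0] -> [-52.0, -20.0, -15.0, -65.0, -91.0, -8.0] [ 0.337 -0.048  0.445] step [13.2  2.4  1.7 11.7  6.2 14.2]
2 [ 0.02565576 -0.03088923 -0.11127313] [0, 0, 0] -> [-64.0, -14.0, -19.0, -77.0, -102.0, 8.0] [ 0.337 -0.048  0.445] step [6.8 3.2 2.4 6.3 5.6 8.4]
shift [-8.6 19.7  3.3]
8 [0, 0, 0] [-1.07533238  2.46765106  0.41787945] -> [-30.0, -7.0, -34.0, -88.0, -67.0, 24.0] [0.45 0.09 0.32] step [4.5 2.2 2.5 2.8 4.8 3.4]
roll 180 [1.741 2.155 0.402] 24
5 [0.12, 0, 0] [0, 0, 0] -> [20.0, -12.0, -3.0, 0.0, -99.0, -96.0] [ 0.337 -0.048  0.445] step [7.5 1.5 4.  6.8 1.9 6.7]
5 [0.07256205 0.08978936 0.01673032] [0, 0, 0] -> [-2.0, -5.0, 7.0, -21.0, -107.0, -105.0] [ 0.337 -0.048  0.445] step [4.7 1.6 2.7 4.3 1.8 2.4]
5 [0.07256205 0.08978936 0.01673032] [0, 0, 0] -> [-22.0, -2.0, 8.0, -41.0, -112.0, -119.0] [ 0.337 -0.048  0.445] step [4.2 0.9 1.  4.2 1.4 3.2]
5 [0.07256205 0.08978936 0.01673032] [0, 0, 0] -> [-39.0, -2.0, 2.0, -58.0, -112.0, -136.0] [ 0.337 -0.048  0.445] step [3.6 0.4 1.8 3.6 0.4 3.4]
5 [0.07256205 0.08978936 0.01673032] [0, 0, 0] -> [-54.0, -7.0, -10.0, -70.0, -108.0, -154.0] [ 0.337 -0.048  0.445] step [3.1 1.2 2.4 2.8 1.1 3.8]
4 [0.07256205 0.08978936 0.01673032] [0, 0, 0] -> [-64.0, -14.0, -19.0, -77.0, -102.0, -172.0] [ 0.337 -0.048  0.445] step [2.6 2.2 2.4 1.9 1.7 4.9]
shift [ 8.6 19.7 -3.3]
8 [0, 0, 0] [ 1.07533238  2.46765106 -0.41787945] -> [-30.0, -7.0, -34.0, -88.0, -67.0, -156.0] [0.45 0.09 0.32] step [4.5 2.2 2.5 2.8 4.8 3.4]
```

Call:
{"method": "drive_tool", "body": {
  "increments": [
    {"ax":0.12,"ay":0,"az":0,"tx":0,"ty":0,"tz":0,"fingers":0},
    {"ax":0.12,"ay":0,"az":0,"tx":0,"ty":0,"tz":0,"fingers":0},
    {"ax":0.12,"ay":0,"az":0,"tx":0,"ty":0,"tz":0,"fingers":0},
    {"ax":0.12,"ay":0,"az":0,"tx":0,"ty":0,"tz":0,"fingers":0},
    {"ax":0.12,"ay":0,"az":0,"tx":0,"ty":0,"tz":0,"fingers":0}
  ]
}}

```text
time_s: 2.6
tool_pos: [0.3373, -0.0473, 0.4461]
eef_rot: [-89.7, -0.2, 14.5]
force: [-0.4, 0.1, -0.9]
finger_gap: 0.0869
```

Call:
{"method": "drive_tool", "body": {
  "increments": [
    {"ax":0.026,"ay":-0.031,"az":-0.111,"tx":0,"ty":0,"tz":0,"fingers":0},
    {"ax":0.026,"ay":-0.031,"az":-0.111,"tx":0,"ty":0,"tz":0,"fingers":0},
    {"ax":0.026,"ay":-0.031,"az":-0.111,"tx":0,"ty":0,"tz":0,"fingers":0},
    {"ax":0.026,"ay":-0.031,"az":-0.111,"tx":0,"ty":0,"tz":0,"fingers":0},
    {"ax":0.026,"ay":-0.031,"az":-0.111,"tx":0,"ty":0,"tz":0,"fingers":0}
  ]
}}

```text
time_s: 3.02
tool_pos: [0.3366, -0.0476, 0.4458]
eef_rot: [-84.7, -32.6, 22.1]
force: [-0.1, 0.1, -0.9]
finger_gap: 0.0871
```

Call:
{"method": "drive_tool", "body": {
  "increments": [
    {"ax":0.013,"ay":-0.0155,"az":-0.0555,"tx":0,"ty":0,"tz":0,"fingers":0},
    {"ax":0.013,"ay":-0.0155,"az":-0.0555,"tx":0,"ty":0,"tz":0,"fingers":0},
    {"ax":0.013,"ay":-0.0155,"az":-0.0555,"tx":0,"ty":0,"tz":0,"fingers":0},
    {"ax":0.013,"ay":-0.0155,"az":-0.0555,"tx":0,"ty":0,"tz":0,"fingers":0},
    {"ax":0.013,"ay":-0.0155,"az":-0.0555,"tx":0,"ty":0,"tz":0,"fingers":0}
  ]
}}

```text
time_s: 3.43
tool_pos: [0.3369, -0.0475, 0.4456]
eef_rot: [-83.2, -48.7, 25.6]
force: [-0.4, 0.9, -0.5]
finger_gap: 0.0869
```

Call:
{"method": "drive_tool", "body": {
  "increments": [
    {"ax":0.013,"ay":-0.0155,"az":-0.0555,"tx":0,"ty":0,"tz":0,"fingers":0},
    {"ax":0.013,"ay":-0.0155,"az":-0.0555,"tx":0,"ty":0,"tz":0,"fingers":0},
    {"ax":0.013,"ay":-0.0155,"az":-0.0555,"tx":0,"ty":0,"tz":0,"fingers":0},
    {"ax":0.013,"ay":-0.0155,"az":-0.0555,"tx":0,"ty":0,"tz":0,"fingers":0},
    {"ax":0.013,"ay":-0.0155,"az":-0.0555,"tx":0,"ty":0,"tz":0,"fingers":0}
  ]
}}

```text
time_s: 3.85
tool_pos: [0.3371, -0.0483, 0.4454]
eef_rot: [-83.3, -65.0, 30.0]
force: [-0.4, -0.0, -0.9]
finger_gap: 0.087
```

Call:
{"method": "drive_tool", "body": {
  "increments": [
    {"ax":0.0102,"ay":-0.0124,"az":-0.0445,"tx":0,"ty":0,"tz":0,"fingers":0},
    {"ax":0.0102,"ay":-0.0124,"az":-0.0445,"tx":0,"ty":0,"tz":0,"fingers":0},
    {"ax":0.0102,"ay":-0.0124,"az":-0.0445,"tx":0,"ty":0,"tz":0,"fingers":0},
    {"ax":0.0102,"ay":-0.0124,"az":-0.0445,"tx":0,"ty":0,"tz":0,"fingers":0},
    {"ax":0.0102,"ay":-0.0124,"az":-0.0445,"tx":0,"ty":0,"tz":0,"fingers":0}
  ]
}}

```text
time_s: 4.27
tool_pos: [0.3371, -0.0482, 0.445]
eef_rot: [-87.9, -78.0, 37.9]
force: [0.1, -0.7, 0.2]
finger_gap: 0.0868
```

```bash
python3 - <<'E'
from fk import *
s,q,tp,M=now(); print(s["time_s"],q.round(1),tp.round(4),fk(q,P)[0].round(4),M[:,1].round(3))
Mt=pose(40,12,0); print("fix rv",R.from_matrix(M.T@Mt).as_rotvec().round(4))
print("shift cm (target axes)",(Mt.T@(np.array([.45,.09,.30])-tp)*100).round(2))
E
```

```text
4.2667 [ -63.5  -13.8  -19.3  -76.5 -102.     7.8] [ 0.3371 -0.0482  0.445 ] [ 0.3371 -0.0479  0.4443] [ 0.748  0.63  -0.208]
fix rv [-0.0014 -0.0076 -0.0004]
shift cm (target axes) [-10.54  20.16   3.33]
```

Orientation is right and the fitted kinematics agree. Move in 8 steps, then look with the wrist camera.

Call:
{"method": "drive_tool", "body": {
  "increments": [
    {"ax":0,"ay":-0.0076,"az":0,"tx":-1.3,"ty":2.5,"tz":0.4,"fingers":0},
    {"ax":0,"ay":0,"az":0,"tx":-1.3,"ty":2.5,"tz":0.4,"fingers":0},
    {"ax":0,"ay":0,"az":0,"tx":-1.3,"ty":2.5,"tz":0.4,"fingers":0},
    {"ax":0,"ay":0,"az":0,"tx":-1.3,"ty":2.5,"tz":0.4,"fingers":0},
    {"ax":0,"ay":0,"az":0,"tx":-1.3,"ty":2.5,"tz":0.4,"fingers":0}
  ]
}}

```text
time_s: 4.68
tool_pos: [0.4075, 0.0382, 0.3543]
eef_rot: [-90.0, -77.8, 40.0]
force: [0.3, 0.1, 0.2]
finger_gap: 0.0871
```

Call:
{"method": "drive_tool", "body": {
  "increments": [
    {"ax":0,"ay":0,"az":0,"tx":-1.3,"ty":2.5,"tz":0.4,"fingers":0},
    {"ax":0,"ay":0,"az":0,"tx":-1.3,"ty":2.5,"tz":0.4,"fingers":0},
    {"ax":0,"ay":0,"az":0,"tx":-1.3,"ty":2.5,"tz":0.4,"fingers":0},
    {"ax":0,"ay":0,"az":0,"tx":0,"ty":0,"tz":0,"fingers":0},
    {"ax":0,"ay":0,"az":0,"tx":0,"ty":0,"tz":0,"fingers":0}
  ]
}}

```text
time_s: 5.1
tool_pos: [0.4489, 0.0895, 0.3001]
eef_rot: [-88.9, -77.8, 39.1]
force: [-0.3, -0.1, 0.6]
finger_gap: 0.0868
```

```bash
python3 - <<'E'
from fk import *
from h import wristT
import cv2
from rig import vision
s,q,tp,M=now(); c=vision.read_camera("wrist"); print(q.round(1),tp.round(4)); print(c["mount"].round(3), c["fx"],c["D"])
c["T"]=wristT(c,s); np.save("pics/w1.npy",c,allow_pickle=True); cv2.imwrite("pics/w1.png",c["img"][:,:,::-1])
E
```

```text
[-30.5  -4.8 -35.5 -88.9 -67.4  28.1] [0.4489 0.0895 0.3001]
[[ 0.001  0.969  0.247 -0.068]
 [ 0.001 -0.247  0.969 -0.189]
 [ 1.    -0.001 -0.001 -0.   ]
 [ 0.     0.     0.     1.   ]] 346.4669718067282 [-0.05028636  0.          0.          0.          0.        ]
```

View pics/w1.png

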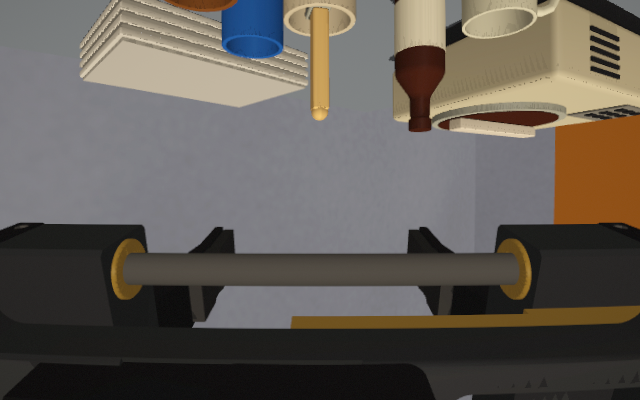

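The wrist camera view is upside down. It shows the handle hanging from (321,30) to its tip at (319,115), almost centred between the fingers, and the syrup bottle well clear to the side.

```bash
python3 - <<'E'
from fk import *
from h import *
t=np.load("pics/top0.npy",allow_pickle=True).item();s=np.load("pics/side0.npy",allow_pickle=True).item();w=np.load("pics/w1.npy",allow_pickle=True).item()
rw=ray(w,(319.5,114),w["T"]); 
print(two(rw,ray(t,(237,173))),two(rw,ray(s,(245.5,227.5))))
# handle centreline in wrist image
im=w["img"].astype(int); m=(im[...,0]-im[...,2]>60)&(im[...,0]>150)
for r in (35,50,70,90,105):
    x=np.where(m[r,300:345])[0]+300; print(r,x.min(),x.max())
    o,d=ray(w,((x.min()+x.max())/2,r),w["T"]); n=np.array([np.cos(np.radians(40)),np.sin(np.radians(40)),0]); b=np.array([.586,.207,0])
    print((o+d*((b-o)@n)/(d@n)).round(4))
# rim centre
print(w["cx"],w["cy"], plane(w,(321,17),.095,w["T"]))
s,q,tp,M=now(); Mt=pose(40,12,0); d=Mt[:,1]
print("fix",R.from_matrix(M.T@Mt).as_rotvec().round(4))
g=np.array([.586,.207,.138]); 
for back in (.12,0): print((Mt.T@(g+(.019-back)*d-tp)*100).round(2))
E
```

```text
(array([0.58894904, 0.20727438, 0.19615284]), np.float64(0.001883497655297048)) (array([0.58870254, 0.20572895, 0.19642303]), np.float64(0.00021535223674059423))
35 310 328
[0.5878 0.2049 0.1104]
50 313 328
[0.5868 0.2061 0.1269]
70 313 328
[0.5868 0.206  0.1487]
90 313 328
[0.5869 0.2059 0.1705]
105 313 328
[0.587  0.2059 0.1868]
320.6490247555798 197.33963233650084 [0.57942344 0.20081664 0.095     ]
fix [-0.0035 -0.0011 -0.0034]
[-12.19  10.98   0.27]
[-12.19  22.98   0.27]
```

Call:
{"method": "drive_tool", "body": {
  "increments": [
    {"ax":-0.0035,"ay":0,"az":-0.0034,"tx":-3.2,"ty":2.7,"tz":0.08,"fingers":0},
    {"ax":0,"ay":0,"az":0,"tx":-3.2,"ty":2.7,"tz":0.08,"fingers":0},
    {"ax":0,"ay":0,"az":0,"tx":-3.2,"ty":2.7,"tz":0.08,"fingers":0},
    {"ax":0,"ay":0,"az":0,"tx":-3.4,"ty":2.9,"tz":0.08,"fingers":0},
    {"ax":0,"ay":0,"az":0,"tx":0,"ty":0,"tz":0,"fingers":0}
  ]
}}

```text
time_s: 5.57
tool_pos: [0.5089, 0.1409, 0.1351]
eef_rot: [-80.4, -76.7, 30.4]
force: [-0.6, -1.5, -3.7]
finger_gap: 0.0872
```

```bash
python3 - <<'E'
from fk import *
from h import *
from rig import vision
s,q,tp,M=now(); c=vision.read_camera("wrist");T=wristT(c,s)
Mt=pose(40,12,0); d=Mt[:,1]
print(tp.round(4),"fix",R.from_matrix(M.T@Mt).as_rotvec().round(4))
g=np.array([.587,.206,.130]); print((M.T@(g+.019*d-tp)*100).round(2))
im=c["img"].astype(int); m=(im[...,0]-im[...,2]>60)&(im[...,0]>120)
for r in (20,60,100):
    x=np.where(m[r,280:370])[0]+280
    if len(x): 
        o,dd=ray(c,((x.min()+x.max())/2,r),T); n=np.array([np.cos(np.radians(40)),np.sin(np.radians(40)),0]); print(r,x.min(),x.max(),(o+dd*((g-o)@n)/(dd@n)).round(4))
E
```

```text
[0.5089 0.1409 0.1351] fix [-0.004  -0.0385 -0.02  ]
[ 1.860e+00  1.192e+01 -1.000e-02]
```

Call:
{"method": "drive_tool", "body": {
  "increments": [
    {"ax":0,"ay":0,"az":0,"tx":0,"ty":0,"tz":0,"fingers":0},
    {"ax":0,"ay":0,"az":0,"tx":0,"ty":0,"tz":0,"fingers":0},
    {"ax":0,"ay":0,"az":0,"tx":0,"ty":0,"tz":0,"fingers":0},
    {"ax":0,"ay":0,"az":0,"tx":0,"ty":0,"tz":0,"fingers":0},
    {"ax":0,"ay":0,"az":0,"tx":0,"ty":0,"tz":0,"fingers":0}
  ]
}}

```text
time_s: 6.03
tool_pos: [0.5079, 0.1412, 0.1594]
eef_rot: [-93.0, -78.3, 42.8]
force: [0.8, 0.6, -0.1]
finger_gap: 0.0874
```

```bash
python3 - <<'E'
from fk import *
s,q,tp,M=now()
Mt=pose(40,12,0); d=Mt[:,1]
print(q.round(1),tp.round(4),fk(q,P)[0].round(4),"fix",R.from_matrix(M.T@Mt).as_rotvec().round(4),s["joint_velocities"].round(2))
g=np.array([.587,.206,.130]); print((M.T@(g+.019*d-tp)*100).round(2))
E
```

```text
[ -25.7   24.6  -42.3 -108.3  -69.8   68.3] [0.5079 0.1412 0.1594] [0.5067 0.142  0.1597] fix [0.004  0.01   0.0058] [ 0.22  2.12 -0.05 -0.19 -0.01  0.03]
[-0.82 12.51 -0.06]
```

Call:
{"method": "drive_tool", "body": {
  "increments": [
    {"ax":0,"ay":0,"az":0,"tx":0,"ty":0,"tz":0,"fingers":0},
    {"ax":0,"ay":0,"az":0,"tx":0,"ty":0,"tz":0,"fingers":0},
    {"ax":0,"ay":0,"az":0,"tx":0,"ty":0,"tz":0,"fingers":0},
    {"ax":0,"ay":0,"az":0,"tx":0,"ty":0,"tz":0,"fingers":0},
    {"ax":0,"ay":0,"az":0,"tx":0,"ty":0,"tz":0,"fingers":0}
  ]
}}

```text
time_s: 6.45
tool_pos: [0.5078, 0.1416, 0.1547]
eef_rot: [-90.0, -78.1, 39.9]
force: [-0.1, 0.4, 1.1]
finger_gap: 0.0869
```

```bash
python3 - <<'E'
from fk import *
from h import *
from rig import vision
s,q,tp,M=now(); c=vision.read_camera("wrist");T=wristT(c,s)
Mt=pose(40,12,0); d=Mt[:,1]
print(tp.round(4),"fix",R.from_matrix(M.T@Mt).as_rotvec().round(4),s["joint_velocities"].round(2))
g=np.array([.587,.206,.130]); print((M.T@(g+.019*d-tp)*100).round(2))
im=c["img"].astype(int); m=(im[...,0]-im[...,2]>60)&(im[...,0]>120)
for r in (20,100,150,170):
    x=np.where(m[r,260:380])[0]+260
    if len(x): 
        o,dd=ray(c,((x.min()+x.max())/2,r),T); n=np.array([np.cos(np.radians(40)),np.sin(np.radians(40)),0]); print(r,x.min(),x.max(),(o+dd*((g-o)@n)/(dd@n)).round(4))
cv2.imwrite("pics/w2.png",c["img"][:,:,::-1])
E
```

```text
[0.5078 0.1416 0.1547] fix [ 0.0014 -0.0003  0.0009] [-0.05  0.57 -0.06 -0.04  0.06  0.06]
[-0.3  12.4  -0.14]
150 308 329 [0.5877 0.2052 0.0987]
170 308 329 [0.5877 0.2051 0.116 ]
```

View pics/w2.png

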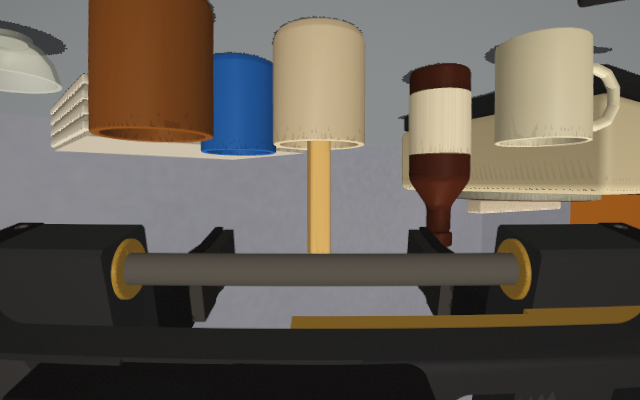

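Call:
{"method": "drive_tool", "body": {
  "increments": [
    {"ax":0,"ay":0,"az":0,"tx":-0.2,"ty":2.5,"tz":0,"fingers":0},
    {"ax":0,"ay":0,"az":0,"tx":-0.1,"ty":2.5,"tz":0,"fingers":0},
    {"ax":0,"ay":0,"az":0,"tx":0,"ty":2.5,"tz":-0.1,"fingers":0},
    {"ax":0,"ay":0,"az":0,"tx":0,"ty":2.0,"tz":0,"fingers":0},
    {"ax":0,"ay":0,"az":0,"tx":0,"ty":1.5,"tz":0,"fingers":0}
  ]
}}

```text
time_s: 6.92
tool_pos: [0.5916, 0.2104, 0.128]
eef_rot: [-89.7, -78.0, 39.6]
force: [0.1, 0.2, -0.2]
finger_gap: 0.0867
```

Call:
{"method": "drive_tool", "body": {
  "increments": [
    {"ax":0,"ay":0,"az":0,"tx":0,"ty":1.0,"tz":0,"fingers":0},
    {"ax":0,"ay":0,"az":0,"tx":0,"ty":0.4,"tz":0,"fingers":0},
    {"ax":0,"ay":0,"az":0,"tx":0,"ty":0,"tz":0,"fingers":0},
    {"ax":0,"ay":0,"az":0,"tx":0,"ty":0,"tz":0,"fingers":0},
    {"ax":0,"ay":0,"az":0,"tx":0,"ty":0,"tz":0,"fingers":0}
  ]
}}

```text
time_s: 7.33
tool_pos: [0.6005, 0.2177, 0.126]
eef_rot: [-89.9, -78.0, 39.8]
force: [1.2, -0.5, 0.2]
finger_gap: 0.0873
```

Call:
{"method": "drive_tool", "body": {
  "increments": [
    {"ax":0,"ay":0,"az":0,"tx":0,"ty":0,"tz":0,"fingers":0},
    {"ax":0,"ay":0,"az":0,"tx":0,"ty":0,"tz":0,"fingers":0},
    {"ax":0,"ay":0,"az":0,"tx":0,"ty":0,"tz":0,"fingers":0},
    {"ax":0,"ay":0,"az":0,"tx":0,"ty":0,"tz":0,"fingers":0},
    {"ax":0,"ay":0,"az":0,"tx":0,"ty":0,"tz":0,"fingers":0}
  ]
}}

```text
time_s: 7.75
tool_pos: [0.601, 0.218, 0.1262]
eef_rot: [-90.0, -78.1, 39.9]
force: [-0.3, -0.9, 0.7]
finger_gap: 0.0874
```

```bash
python3 - <<'E'
from fk import *
from h import *
from rig import vision
s,q,tp,M=now(); c=vision.read_camera("wrist")
Mt=pose(40,12,0); d=Mt[:,1]
print(q.round(1),tp.round(4),"fix",R.from_matrix(M.T@Mt).as_rotvec().round(4),s["joint_velocities"].round(2))
g=np.array([.587,.206,.130]); print((M.T@(g+.019*d-tp)*100).round(2))
cv2.imwrite("pics/w3.png",c["img"][:,:,::-1])
E
```

```text
[ -12.4   32.5  -34.8 -121.4  -65.    70.3] [0.601  0.218  0.1262] fix [ 0.0017 -0.0003  0.001 ] [ 0.1   0.07  0.11 -0.01 -0.08  0.07]
[-0.01  0.01 -0.02]
```

View pics/w3.png

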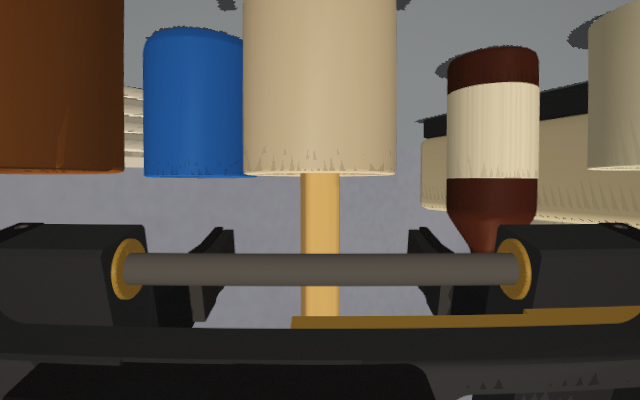

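The handle (302–339 px) is centred between the open fingers, above the rim. Close on it.

Call:
{"method": "drive_tool", "body": {
  "increments": [
    {"ax":0,"ay":0,"az":0,"tx":0,"ty":0,"tz":0,"fingers":255},
    {"ax":0,"ay":0,"az":0,"tx":0,"ty":0,"tz":0,"fingers":255},
    {"ax":0,"ay":0,"az":0,"tx":0,"ty":0,"tz":0,"fingers":255},
    {"ax":0,"ay":0,"az":0,"tx":0,"ty":0,"tz":0,"fingers":255},
    {"ax":0,"ay":0,"az":0,"tx":0,"ty":0,"tz":0,"fingers":255}
  ],
  "grip_force": 30
}}

```text
time_s: 8.22
tool_pos: [0.601, 0.2182, 0.126]
eef_rot: [-90.0, -78.0, 39.9]
force: [-0.2, 0.3, 0.2]
finger_gap: 0.0616
```

Call:
{"method": "drive_tool", "body": {
  "increments": [
    {"ax":0,"ay":0,"az":0,"tx":0,"ty":0,"tz":0,"fingers":255},
    {"ax":0,"ay":0,"az":0,"tx":0,"ty":0,"tz":0,"fingers":255},
    {"ax":0,"ay":0,"az":0,"tx":0,"ty":0,"tz":0,"fingers":255},
    {"ax":0,"ay":0,"az":0,"tx":0,"ty":0,"tz":0,"fingers":255},
    {"ax":0,"ay":0,"az":0,"tx":0,"ty":0,"tz":0,"fingers":255}
  ]
}}

```text
time_s: 8.63
tool_pos: [0.6011, 0.2182, 0.1261]
eef_rot: [-90.0, -78.1, 39.9]
force: [-0.7, -0.2, 0.9]
finger_gap: 0.0281
```

```bash
python3 - <<'E'
from fk import *
s,q,tp,M=now(); print(q.round(1),s["force"].round(1),s["finger_gap"])
# plan: up 28cm (world z), back, roll 180 both ways, then th 20/40 insertion
up=M.T@[0,0,1]; print("up per cm",up.round(3)); print("back-xy per cm",(M.T@[-.766,-.643,0]).round(3))
q1,p1,M1=track(q,[(10,[0,0,0],up*2.8)])
for sg in (1,-1):
    print("roll",sg); track(q1,[(9,[0,sg*np.pi/30,0],[0,0,0])]*3+[(3,[0,sg*np.pi/30,0],[0,0,0])])
E
```

```text
[ -12.3   32.5  -34.8 -121.4  -65.    70.3] [-0.7 -0.2  0.9] 0.028071800816898206
up per cm [ 0.978 -0.207  0.   ]
back-xy per cm [-0.207 -0.978 -0.002]
10 [0, 0, 0] [ 2.73934544e+00 -5.79643462e-01  1.25826708e-04] -> [3.0, -3.0, -15.0, -87.0, -36.0, 5.0] [0.6   0.219 0.406] step [2.4 4.7 2.4 5.2 3.2 7.4]
roll 1
9 [0, 0.10471975511965977, 0] [0, 0, 0] -> [3.0, -3.0, -15.0, -87.0, -36.0, -49.0] [0.6   0.219 0.406] step [0. 0. 0. 0. 0. 6.]
9 [0, 0.10471975511965977, 0] [0, 0, 0] -> [3.0, -3.0, -15.0, -87.0, -36.0, -103.0] [0.6   0.219 0.406] step [0. 0. 0. 0. 0. 6.]
9 [0, 0.10471975511965977, 0] [0, 0, 0] -> [3.0, -3.0, -15.0, -87.0, -36.0, -157.0] [0.6   0.219 0.406] step [0. 0. 0. 0. 0. 6.]
3 [0, 0.10471975511965977, 0] [0, 0, 0] -> [3.0, -3.0, -15.0, -87.0, -36.0, -175.0] [0.6   0.219 0.406] step [0. 0. 0. 0. 0. 6.]
roll -1
9 [0, -0.10471975511965977, 0] [0, 0, 0] -> [3.0, -3.0, -15.0, -87.0, -36.0, 59.0] [0.6   0.219 0.406] step [0. 0. 0. 0. 0. 6.]
9 [0, -0.10471975511965977, 0] [0, 0, 0] -> [3.0, -3.0, -15.0, -87.0, -36.0, 113.0] [0.6   0.219 0.406] step [0. 0. 0. 0. 0. 6.]
9 [0, -0.10471975511965977, 0] [0, 0, 0] -> [3.0, -3.0, -15.0, -87.0, -36.0, 167.0] [0.6   0.219 0.406] step [0. 0. 0. 0. 0. 6.]
unreached 1 0.025275351833401266
unreached 2 0.1021061957325265
3 [0, -0.10471975511965977, 0] [0, 0, 0] -> [6.0, -4.0, -14.0, -81.0, -33.0, 177.0] [0.6   0.219 0.406] step [2.7 0.7 0.9 4.9 2.7 6. ]
```

Call:
{"method": "drive_tool", "body": {
  "increments": [
    {"ax":0,"ay":0,"az":0,"tx":0,"ty":0,"tz":0,"fingers":255},
    {"ax":0,"ay":0,"az":0,"tx":0,"ty":0,"tz":0,"fingers":255},
    {"ax":0,"ay":0,"az":0,"tx":0,"ty":0,"tz":0,"fingers":255},
    {"ax":0,"ay":0,"az":0,"tx":0,"ty":0,"tz":0,"fingers":255},
    {"ax":0,"ay":0,"az":0,"tx":0,"ty":0,"tz":0,"fingers":255}
  ]
}}

```text
time_s: 9.05
tool_pos: [0.601, 0.2182, 0.126]
eef_rot: [-90.0, -78.0, 39.9]
force: [0.6, 0.5, 0.1]
finger_gap: 0.002
```

Call:
{"method": "drive_tool", "body": {
  "increments": [
    {"ax":0,"ay":0,"az":0,"tx":0.49,"ty":-0.1,"tz":0,"fingers":255},
    {"ax":0,"ay":0,"az":0,"tx":0.98,"ty":-0.21,"tz":0,"fingers":255},
    {"ax":0,"ay":0,"az":0,"tx":0.98,"ty":-0.21,"tz":0,"fingers":255},
    {"ax":0,"ay":0,"az":0,"tx":0.98,"ty":-0.21,"tz":0,"fingers":255},
    {"ax":0,"ay":0,"az":0,"tx":0.98,"ty":-0.21,"tz":0,"fingers":255}
  ]
}}

```text
time_s: 9.47
tool_pos: [0.6009, 0.2181, 0.1719]
eef_rot: [-90.0, -78.1, 39.9]
force: [0.3, 0.3, 0.2]
finger_gap: 0.0
```

```bash
python3 - <<'E'
from h import *
from rig import vision,telemetry
print(telemetry.read_state()["finger_gap"])
c=vision.read_camera("wrist"); d=vision.read_camera("side")
cv2.imwrite("pics/w4.png",np.hstack([cv2.resize(c["img"],(480,300)),cv2.resize(d["img"][190:290,200:306],(318,300))])[:,:,::-1])
E
```

```text
3.880611591167984e-05
```

View pics/w4.png

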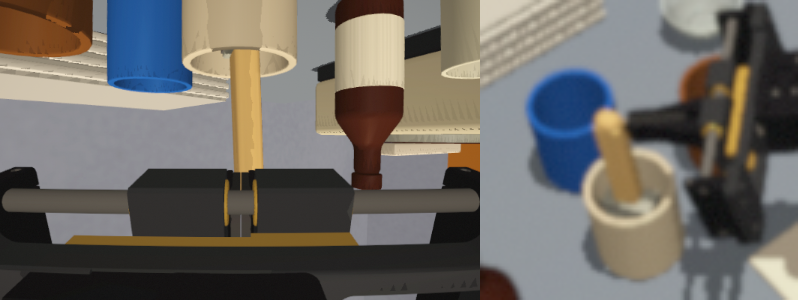

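The fingers shut on nothing. In the side crop the handle now stands just beyond the fingertips. I'll back off, reopen and measure it again.

```bash
python3 - <<'E'
from h import *
from fk import now
from rig import vision
s,q,tp,M=now()
W=vision.read_camera("wrist");S=vision.read_camera("side");T=vision.read_camera("top")
W["T"]=wristT(W,s); np.save("pics/abc.npy",{"w":W,"s":S,"t":T},allow_pickle=True)
a=cv2.resize(S["img"][205:280,210:285],(400,400),interpolation=cv2.INTER_CUBIC)
b=cv2.resize(T["img"][140:215,205:280],(400,400),interpolation=cv2.INTER_CUBIC)
cv2.imwrite("pics/st5.png",np.hstack([a,b])[:,:,::-1])
# project TCP into side/top to check calibration
for c in (S,T):
    Rm=__import__('fk').e('xyz',c["orientation"]).T; K=np.array([[c["fx"],0,c["cx"]],[0,c["fy"],c["cy"]],[0,0,1]])
    print(cv2.projectPoints(tp.reshape(1,3),cv2.Rodrigues(Rm)[0],-Rm@c["origin"],K,np.array(c["D"]))[0].ravel().round(1))
E
```

```text
[239.5 233.3]
[234.6 169.3]
```

View pics/st5.png

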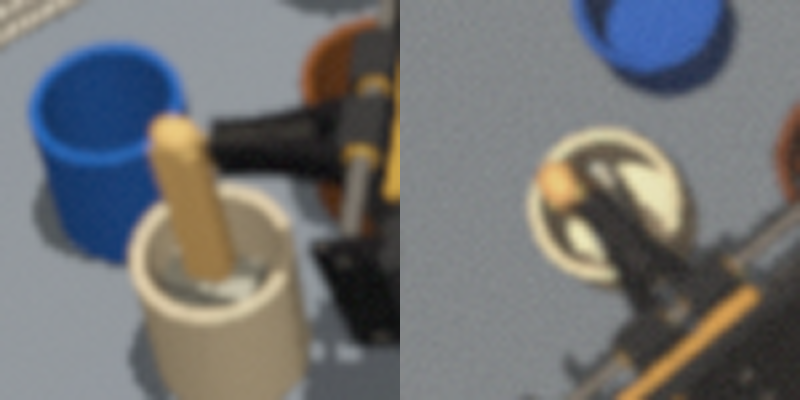

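```bash
python3 - <<'E'
from h import *
from fk import now
s,q,tp,M=now(); A=np.load("pics/abc.npy",allow_pickle=True).item();S,T=A["s"],A["t"]
sp=lambda x,y:ray(S,(210+x/5.333,205+y/5.333)); t=lambda x,y:ray(T,(205+(x-400)/5.333,140+y/5.333))
print("handle tip",two(sp(175,130),t(560,183)))
f=two(sp(213,143),t(588,190)); print("finger tip",f, "tool",M.T@(f[0]-tp))
# handle lower part
print("handle at rim side-ray z=.1",plane(S,(210+205/5.333,205+262/5.333),.085))
E
```

```text
handle tip (array([0.58572404, 0.21384044, 0.19915685]), np.float64(0.00328257873971504))
finger tip (array([0.58262345, 0.20104245, 0.18096427]), np.float64(0.002402060497040076)) tool [ 0.00469035 -0.02644519 -0.00150162]
handle at rim side-ray z=.1 [0.59351001 0.21140995 0.085     ]
```

Both views put the real fingertips about 22–26 mm behind the reported TCP, touching the handle's near face. Earlier the pads therefore only reached the edge of the handle. I'll back off, open, go down again and advance about 22 mm further.

Call:
{"method": "drive_tool", "body": {
  "increments": [
    {"ax":0,"ay":0,"az":0,"tx":0,"ty":-1.5,"tz":0,"fingers":255},
    {"ax":0,"ay":0,"az":0,"tx":0,"ty":-2.5,"tz":0,"fingers":0},
    {"ax":0,"ay":0,"az":0,"tx":0,"ty":-2.5,"tz":0,"fingers":0},
    {"ax":0,"ay":0,"az":0,"tx":0,"ty":-1.5,"tz":0,"fingers":0},
    {"ax":0,"ay":0,"az":0,"tx":0,"ty":0,"tz":0,"fingers":0}
  ]
}}

```text
time_s: 10.13
tool_pos: [0.5387, 0.1667, 0.1871]
eef_rot: [-89.7, -77.9, 39.5]
force: [0.1, -0.0, -1.0]
finger_gap: 0.0196
```

Call:
{"method": "drive_tool", "body": {
  "increments": [
    {"ax":0,"ay":0,"az":0,"tx":-1.5,"ty":0.32,"tz":0,"fingers":0},
    {"ax":0,"ay":0,"az":0,"tx":-1.5,"ty":0.32,"tz":0,"fingers":0},
    {"ax":0,"ay":0,"az":0,"tx":-1.0,"ty":0.22,"tz":0,"fingers":0},
    {"ax":0,"ay":0,"az":0,"tx":-0.4,"ty":0.08,"tz":0,"fingers":0},
    {"ax":0,"ay":0,"az":0,"tx":0,"ty":0,"tz":0,"fingers":0}
  ]
}}

```text
time_s: 10.55
tool_pos: [0.5409, 0.1679, 0.1409]
eef_rot: [-89.0, -77.9, 38.9]
force: [0.7, -0.6, 0.3]
finger_gap: 0.0525
```

Call:
{"method": "drive_tool", "body": {
  "increments": [
    {"ax":0,"ay":0,"az":0,"tx":0,"ty":0,"tz":0,"fingers":0},
    {"ax":0,"ay":0,"az":0,"tx":0,"ty":0,"tz":0,"fingers":0},
    {"ax":0,"ay":0,"az":0,"tx":0,"ty":0,"tz":0,"fingers":0},
    {"ax":0,"ay":0,"az":0,"tx":0,"ty":0,"tz":0,"fingers":0},
    {"ax":0,"ay":0,"az":0,"tx":0,"ty":0,"tz":0,"fingers":0}
  ]
}}

```text
time_s: 10.97
tool_pos: [0.5411, 0.168, 0.1434]
eef_rot: [-90.3, -78.1, 40.3]
force: [0.5, 0.4, -0.4]
finger_gap: 0.0835
```

```bash
cat > look.py <<'E'
from fk import *
from h import *
from rig import vision
s,q,tp,M=now(); c=vision.read_camera("wrist");T=wristT(c,s)
Mt=pose(40,12,0); d=Mt[:,1]
print(tp.round(4),s["finger_gap"].round(4),"fix",R.from_matrix(M.T@Mt).as_rotvec().round(4))
im=c["img"].astype(int); m=(im[...,0]-im[...,2]>60)&(im[...,0]>120)
n=np.array([np.cos(np.radians(40)),np.sin(np.radians(40)),0]); g=np.array([.588,.210,0])
for r in (185,200,220,240):
    x=np.where(m[r,260:400])[0]+260
    if len(x):
        o,dd=ray(c,((x.min()+x.max())/2,r),T); h=o+dd*((g-o)@n)/(dd@n); print(r,x.min(),x.max(),h.round(4),"tool",(M.T@(h-tp)*100).round(2))
E
python3 look.py
```

```text
Traceback (most recent call last):
  File "look.py", line 6, in <module>
    print(tp.round(4),s["finger_gap"].round(4),"fix",R.from_matrix(M.T@Mt).as_rotvec().round(4))
                      ^^^^^^^^^^^^^^^^^^^^^
AttributeError: 'float' object has no attribute 'round'
```

```bash
sed -i 's/s\["finger_gap"\].round(4)/s["finger_gap"]/' look.py; python3 look.py
```

```text
[0.5411 0.168  0.1432] 0.0848915537803395 fix [0.0016 0.0007 0.0015]
185 303 329 [0.592  0.2052 0.1174] tool [-1.23  6.69 -0.41]
200 303 328 [0.5922 0.2049 0.1287] tool [-0.12  6.46 -0.45]
220 302 328 [0.5925 0.2046 0.1439] tool [ 1.36  6.15 -0.49]
240 301 327 [0.593  0.204  0.1592] tool [ 2.86  5.83 -0.57]
```

Call:
{"method": "drive_tool", "body": {
  "increments": [
    {"ax":0,"ay":0,"az":0,"tx":0,"ty":1.5,"tz":-0.25,"fingers":0},
    {"ax":0,"ay":0,"az":0,"tx":0,"ty":2.2,"tz":-0.22,"fingers":0},
    {"ax":0,"ay":0,"az":0,"tx":0,"ty":2.2,"tz":0,"fingers":0},
    {"ax":0,"ay":0,"az":0,"tx":0,"ty":2.2,"tz":0,"fingers":0},
    {"ax":0,"ay":0,"az":0,"tx":0,"ty":1.3,"tz":0,"fingers":0}
  ]
}}

```text
time_s: 11.48
tool_pos: [0.6159, 0.2244, 0.1232]
eef_rot: [-90.1, -78.1, 40.0]
force: [0.2, 0.5, 1.7]
finger_gap: 0.0872
```

Call:
{"method": "drive_tool", "body": {
  "increments": [
    {"ax":0,"ay":0,"az":0,"tx":0,"ty":0.7,"tz":0,"fingers":0},
    {"ax":0,"ay":0,"az":0,"tx":0,"ty":0.3,"tz":0,"fingers":0},
    {"ax":0,"ay":0,"az":0,"tx":0,"ty":0,"tz":0,"fingers":0},
    {"ax":0,"ay":0,"az":0,"tx":0,"ty":0,"tz":0,"fingers":0},
    {"ax":0,"ay":0,"az":0,"tx":0,"ty":0,"tz":0,"fingers":0}
  ]
}}

```text
time_s: 11.9
tool_pos: [0.6216, 0.2291, 0.1213]
eef_rot: [-89.9, -78.0, 39.8]
force: [-0.0, -0.3, 0.1]
finger_gap: 0.087
```

```bash
python3 look.py; python3 - <<'E'
from rig import vision
import cv2,numpy as np
S=vision.read_camera("side");T=vision.read_camera("top");W=vision.read_camera("wrist")
a=cv2.resize(S["img"][205:280,210:285],(400,400),interpolation=cv2.INTER_CUBIC)
b=cv2.resize(T["img"][140:215,205:280],(400,400),interpolation=cv2.INTER_CUBIC)
cv2.imwrite("pics/st6.png",np.hstack([a,b])[:,:,::-1])
E
```

```text
[0.6216 0.2291 0.1213] 0.08703516690953461 fix [ 0.0019 -0.0006  0.0005]
185 314 358 [0.5881 0.2098 0.0948] tool [-3.38 -3.17  0.66]
200 314 358 [0.5881 0.2098 0.1018] tool [-2.7  -3.32  0.66]
220 315 359 [0.5878 0.2102 0.1111] tool [-1.78 -3.51  0.71]
240 315 359 [0.5878 0.2102 0.1205] tool [-0.86 -3.7   0.71]
```

View pics/st6.png

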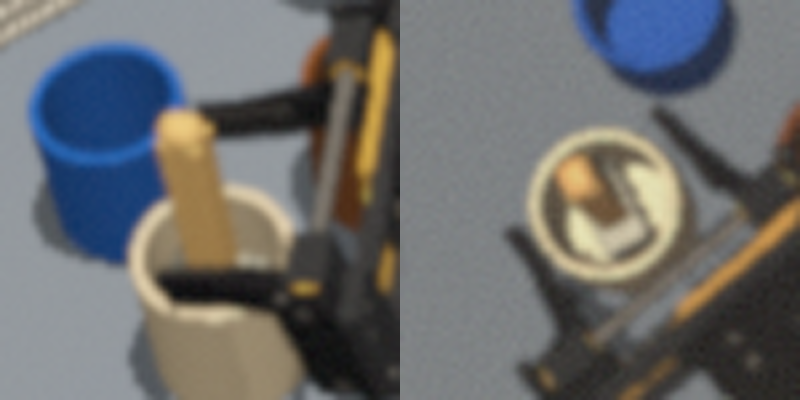

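Call:
{"method": "drive_tool", "body": {
  "increments": [
    {"ax":0,"ay":0,"az":0,"tx":0,"ty":0.3,"tz":0.35,"fingers":0},
    {"ax":0,"ay":0,"az":0,"tx":0,"ty":0.4,"tz":0.3,"fingers":0},
    {"ax":0,"ay":0,"az":0,"tx":0.1,"ty":0.2,"tz":0,"fingers":0},
    {"ax":0,"ay":0,"az":0,"tx":0,"ty":0,"tz":0,"fingers":0},
    {"ax":0,"ay":0,"az":0,"tx":0,"ty":0,"tz":0,"fingers":120}
  ]
}}

```text
time_s: 12.52
tool_pos: [0.6248, 0.2408, 0.1203]
eef_rot: [-90.0, -78.1, 40.0]
force: [0.4, 0.3, -0.8]
finger_gap: 0.0849
```

Call:
{"method": "drive_tool", "body": {
  "increments": [
    {"ax":0,"ay":0,"az":0,"tx":0,"ty":0,"tz":0,"fingers":120},
    {"ax":0,"ay":0,"az":0,"tx":0,"ty":0,"tz":0,"fingers":120},
    {"ax":0,"ay":0,"az":0,"tx":0,"ty":0,"tz":0,"fingers":120},
    {"ax":0,"ay":0,"az":0,"tx":0,"ty":0,"tz":0,"fingers":120},
    {"ax":0,"ay":0,"az":0,"tx":0,"ty":0,"tz":0,"fingers":120}
  ]
}}

```text
time_s: 12.93
tool_pos: [0.6248, 0.2403, 0.1203]
eef_rot: [-90.0, -78.0, 39.9]
force: [0.1, 0.4, -0.5]
finger_gap: 0.0547
```

```bash
python3 look.py
```

```text
[0.6248 0.2403 0.1203] 0.05465571229457317 fix [ 0.0017 -0.0004  0.0009]
185 270 270 [0.6028 0.1924 0.0937] tool [-3.59 -4.11 -2.26]
200 295 341 [0.5893 0.2084 0.1003] tool [-2.94 -4.25 -0.17]
220 295 341 [0.5893 0.2084 0.1091] tool [-2.09 -4.44 -0.17]
240 295 341 [0.5893 0.2084 0.1179] tool [-1.22 -4.62 -0.17]
```

Centred laterally (0.2 cm). Close fully with more force.

Call:
{"method": "drive_tool", "body": {
  "increments": [
    {"ax":0,"ay":0,"az":0,"tx":0,"ty":0,"tz":0,"fingers":255},
    {"ax":0,"ay":0,"az":0,"tx":0,"ty":0,"tz":0,"fingers":255},
    {"ax":0,"ay":0,"az":0,"tx":0,"ty":0,"tz":0,"fingers":255},
    {"ax":0,"ay":0,"az":0,"tx":0,"ty":0,"tz":0,"fingers":255},
    {"ax":0,"ay":0,"az":0,"tx":0,"ty":0,"tz":0,"fingers":255}
  ],
  "grip_force": 35
}}

```text
time_s: 13.4
tool_pos: [0.6248, 0.2404, 0.1203]
eef_rot: [-90.0, -78.0, 39.9]
force: [-0.4, -0.0, 0.6]
finger_gap: 0.0208
```

Call:
{"method": "drive_tool", "body": {
  "increments": [
    {"ax":0,"ay":0,"az":0,"tx":0,"ty":0,"tz":0,"fingers":255},
    {"ax":0,"ay":0,"az":0,"tx":0,"ty":0,"tz":0,"fingers":255},
    {"ax":0,"ay":0,"az":0,"tx":0,"ty":0,"tz":0,"fingers":255},
    {"ax":0,"ay":0,"az":0,"tx":0,"ty":0,"tz":0,"fingers":255},
    {"ax":0,"ay":0,"az":0,"tx":0,"ty":0,"tz":0,"fingers":255}
  ]
}}

```text
time_s: 13.82
tool_pos: [0.6248, 0.2404, 0.1202]
eef_rot: [-90.0, -78.0, 39.9]
force: [0.3, 0.5, -1.7]
finger_gap: 0.0175
```

Call:
{"method": "drive_tool", "body": {
  "increments": [
    {"ax":0,"ay":0,"az":0,"tx":0,"ty":0,"tz":0,"fingers":255},
    {"ax":0,"ay":0,"az":0,"tx":0,"ty":0,"tz":0,"fingers":255},
    {"ax":0,"ay":0,"az":0,"tx":0,"ty":0,"tz":0,"fingers":255},
    {"ax":0,"ay":0,"az":0,"tx":0,"ty":0,"tz":0,"fingers":255},
    {"ax":0,"ay":0,"az":0,"tx":0,"ty":0,"tz":0,"fingers":255}
  ]
}}

```text
time_s: 14.23
tool_pos: [0.6248, 0.2404, 0.1202]
eef_rot: [-90.0, -78.0, 39.9]
force: [0.2, -0.2, 0.0]
finger_gap: 0.0175
```

Gripped: the gap holds at 17.5 mm on the 18 mm side. Lift 22 cm.

Call:
{"method": "drive_tool", "body": {
  "increments": [
    {"ax":0,"ay":0,"az":0,"tx":0.49,"ty":-0.1,"tz":0,"fingers":255},
    {"ax":0,"ay":0,"az":0,"tx":0.98,"ty":-0.21,"tz":0,"fingers":255},
    {"ax":0,"ay":0,"az":0,"tx":0.98,"ty":-0.21,"tz":0,"fingers":255},
    {"ax":0,"ay":0,"az":0,"tx":0.98,"ty":-0.21,"tz":0,"fingers":255},
    {"ax":0,"ay":0,"az":0,"tx":1.5,"ty":-0.32,"tz":0,"fingers":255}
  ]
}}

```text
time_s: 14.65
tool_pos: [0.6243, 0.2403, 0.1702]
eef_rot: [-89.5, -77.9, 39.4]
force: [-0.6, 0.1, -0.1]
finger_gap: 0.0177
```

Call:
{"method": "drive_tool", "body": {
  "increments": [
    {"ax":0,"ay":0,"az":0,"tx":2,"ty":-0.42,"tz":0,"fingers":255},
    {"ax":0,"ay":0,"az":0,"tx":2,"ty":-0.42,"tz":0,"fingers":255},
    {"ax":0,"ay":0,"az":0,"tx":2,"ty":-0.42,"tz":0,"fingers":255},
    {"ax":0,"ay":0,"az":0,"tx":2,"ty":-0.42,"tz":0,"fingers":255},
    {"ax":0,"ay":0,"az":0,"tx":2,"ty":-0.42,"tz":0,"fingers":255}
  ]
}}

```text
time_s: 15.07
tool_pos: [0.6244, 0.2403, 0.2745]
eef_rot: [-90.0, -78.1, 39.9]
force: [-0.6, 0.3, -1.1]
finger_gap: 0.0178
```

Call:
{"method": "drive_tool", "body": {
  "increments": [
    {"ax":0,"ay":0,"az":0,"tx":2,"ty":-0.42,"tz":0,"fingers":255},
    {"ax":0,"ay":0,"az":0,"tx":2,"ty":-0.42,"tz":0,"fingers":255},
    {"ax":0,"ay":0,"az":0,"tx":1.5,"ty":-0.32,"tz":0,"fingers":255},
    {"ax":0,"ay":0,"az":0,"tx":0.8,"ty":-0.17,"tz":0,"fingers":255},
    {"ax":0,"ay":0,"az":0,"tx":0,"ty":0,"tz":0,"fingers":255}
  ]
}}

```text
time_s: 15.48
tool_pos: [0.6246, 0.2412, 0.3415]
eef_rot: [-91.1, -78.3, 41.1]
force: [0.3, -0.5, -0.7]
finger_gap: 0.0174
```

Call:
{"method": "drive_tool", "body": {
  "increments": [
    {"ax":0,"ay":0,"az":0,"tx":0,"ty":0,"tz":0,"fingers":255},
    {"ax":0,"ay":0,"az":0,"tx":0,"ty":0,"tz":0,"fingers":255},
    {"ax":0,"ay":0,"az":0,"tx":0,"ty":0,"tz":0,"fingers":255},
    {"ax":0,"ay":0,"az":0,"tx":0,"ty":0,"tz":0,"fingers":255},
    {"ax":0,"ay":0,"az":0,"tx":0,"ty":0,"tz":0,"fingers":255}
  ]
}}

```text
time_s: 15.9
tool_pos: [0.625, 0.2403, 0.336]
eef_rot: [-89.6, -78.0, 39.5]
force: [0.3, -0.1, -1.1]
finger_gap: 0.0174
```

```bash
python3 - <<'E'
from fk import *
from rig import vision
import cv2
s,q,tp,M=now(); print(q.round(1),tp.round(3),s["finger_gap"],s["force"].round(2))
S=vision.read_camera("side");T=vision.read_camera("top")
a=cv2.resize(S["img"][150:280,180:310],(400,400),interpolation=cv2.INTER_CUBIC)
b=cv2.resize(T["img"][115:215,185:285],(400,400),interpolation=cv2.INTER_CUBIC)
cv2.imwrite("pics/st7.png",np.hstack([a,b])[:,:,::-1]); np.save("pics/l.npy",{"s":S,"t":T},allow_pickle=True)
E
```

```text
[ 1.000e-01  5.600e+00 -1.880e+01 -1.009e+02 -3.960e+01  2.380e+01] [0.625 0.24  0.336] 0.017380686332068077 [ 0.31 -0.05 -1.07]
```

View pics/st7.png

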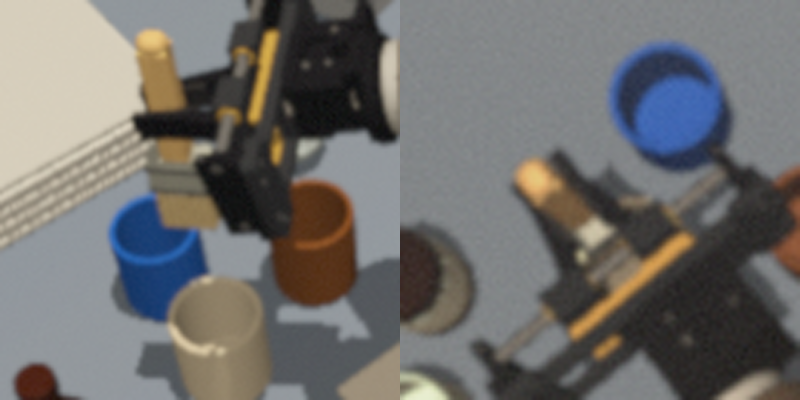

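The brush is out and firmly held. Handle tip at side (155,42) and top (530,172) in the crop, ferrule just below the pads. I'll measure its pose in the tool frame and plan the flip.

```bash
python3 - <<'E'
from fk import *
from h import *
s,q,tp,M=now(); A=np.load("pics/l.npy",allow_pickle=True).item();S,T=A["s"],A["t"]
sp=lambda x,y:(180+x/3.077,150+y/3.077); t=lambda x,y:(185+(x-400)/4,115+y/4)
he,err=two(ray(S,sp(155,40)),ray(T,t(530,173))); print("handle end",he.round(4),err)
ft=two(ray(S,sp(137,125)),ray(T,t(548,160)))[0]
print("tip?",(M.T@(ft-tp)*100).round(2))
ht=M.T@(he-tp); print("handle end in tool cm",(ht*100).round(2))
# bristle end: on side ray, 195 mm from handle end
o,d=ray(S,sp(187,224)); w=he-o; b=d@w; disc=b*b-(w@w-.195**2)
for k in (b-np.sqrt(max(disc,0)),b+np.sqrt(max(disc,0))):
    be=o+k*d; print("bristle",be.round(4),"tool",(M.T@(be-tp)*100).round(2),"axis",((M.T@(he-be))/.195).round(3), disc)
# crock rim now
print("crock rim side",plane(S,sp(216,313),.095))
E
```

```text
handle end [0.5879 0.2115 0.4145] 0.004811181076823109
tip? [-1.88 -1.65 -0.6 ]
handle end in tool cm [ 6.66 -6.21  0.17]
bristle [0.4224 0.3073 0.4524] tool [  8.99 -13.41  18.15] axis [-0.12   0.369 -0.922] 0.022890231389502413
bristle [0.5915 0.2138 0.2196] tool [-12.33  -1.75   0.11] axis [ 0.973 -0.229  0.003] 0.022890231389502413
crock rim side [0.58981629 0.2068852  0.095     ]
```

Call:
{"method": "drive_tool", "body": {
  "increments": [
    {"ax":0,"ay":0.06,"az":0,"tx":0,"ty":0,"tz":0,"fingers":255},
    {"ax":0,"ay":0.12,"az":0,"tx":0,"ty":0,"tz":0,"fingers":255},
    {"ax":0,"ay":0.12,"az":0,"tx":0,"ty":0,"tz":0,"fingers":255},
    {"ax":0,"ay":0.12,"az":0,"tx":0,"ty":0,"tz":0,"fingers":255},
    {"ax":0,"ay":0.12,"az":0,"tx":0,"ty":0,"tz":0,"fingers":255}
  ],
  "grip_force": 45
}}

```text
time_s: 16.42
tool_pos: [0.625, 0.2404, 0.3369]
eef_rot: [-22.2, -56.7, -31.3]
force: [0.3, -0.5, -0.8]
finger_gap: 0.0182
```

Call:
{"method": "drive_tool", "body": {
  "increments": [
    {"ax":0,"ay":0.12,"az":0,"tx":0,"ty":0,"tz":0,"fingers":255},
    {"ax":0,"ay":0.12,"az":0,"tx":0,"ty":0,"tz":0,"fingers":255},
    {"ax":0,"ay":0.12,"az":0,"tx":0,"ty":0,"tz":0,"fingers":255},
    {"ax":0,"ay":0.12,"az":0,"tx":0,"ty":0,"tz":0,"fingers":255},
    {"ax":0,"ay":0.12,"az":0,"tx":0,"ty":0,"tz":0,"fingers":255}
  ]
}}

```text
time_s: 16.83
tool_pos: [0.625, 0.2404, 0.3369]
eef_rot: [-13.1, -23.8, -44.7]
force: [-0.5, -0.0, -1.1]
finger_gap: 0.0174
```

Call:
{"method": "drive_tool", "body": {
  "increments": [
    {"ax":0,"ay":0.12,"az":0,"tx":0,"ty":0,"tz":0,"fingers":255},
    {"ax":0,"ay":0.12,"az":0,"tx":0,"ty":0,"tz":0,"fingers":255},
    {"ax":0,"ay":0.12,"az":0,"tx":0,"ty":0,"tz":0,"fingers":255},
    {"ax":0,"ay":0.12,"az":0,"tx":0,"ty":0,"tz":0,"fingers":255},
    {"ax":0,"ay":0.12,"az":0,"tx":0,"ty":0,"tz":0,"fingers":255}
  ]
}}

```text
time_s: 17.25
tool_pos: [0.625, 0.2404, 0.337]
eef_rot: [-12.2, 9.8, -52.2]
force: [-0.3, -0.4, -0.1]
finger_gap: 0.0177
```

Call:
{"method": "drive_tool", "body": {
  "increments": [
    {"ax":0,"ay":0.12,"az":0,"tx":0,"ty":0,"tz":0,"fingers":255},
    {"ax":0,"ay":0.12,"az":0,"tx":0,"ty":0,"tz":0,"fingers":255},
    {"ax":0,"ay":0.12,"az":0,"tx":0,"ty":0,"tz":0,"fingers":255},
    {"ax":0,"ay":0.12,"az":0,"tx":0,"ty":0,"tz":0,"fingers":255},
    {"ax":0,"ay":0.12,"az":0,"tx":0,"ty":0,"tz":0,"fingers":255}
  ]
}}

```text
time_s: 17.67
tool_pos: [0.625, 0.2404, 0.3369]
eef_rot: [-16.5, 43.2, -61.6]
force: [0.1, 0.9, -1.4]
finger_gap: 0.0177
```

Call:
{"method": "drive_tool", "body": {
  "increments": [
    {"ax":0,"ay":0.12,"az":0,"tx":0,"ty":0,"tz":0,"fingers":255},
    {"ax":0,"ay":0.12,"az":0,"tx":0,"ty":0,"tz":0,"fingers":255},
    {"ax":0,"ay":0.12,"az":0,"tx":0,"ty":0,"tz":0,"fingers":255},
    {"ax":0,"ay":0.12,"az":0,"tx":0,"ty":0,"tz":0,"fingers":255},
    {"ax":0,"ay":0.12,"az":0,"tx":0,"ty":0,"tz":0,"fingers":255}
  ]
}}

```text
time_s: 18.08
tool_pos: [0.625, 0.2404, 0.337]
eef_rot: [-47.5, 73.7, -96.4]
force: [-0.4, -0.5, 0.3]
finger_gap: 0.0173
```

Call:
{"method": "drive_tool", "body": {
  "increments": [
    {"ax":0,"ay":0.12,"az":0,"tx":0,"ty":0,"tz":0,"fingers":255},
    {"ax":0,"ay":0.08,"az":0,"tx":0,"ty":0,"tz":0,"fingers":255},
    {"ax":0,"ay":0,"az":0,"tx":0,"ty":0,"tz":0,"fingers":255},
    {"ax":0,"ay":0,"az":0,"tx":0,"ty":0,"tz":0,"fingers":255},
    {"ax":0,"ay":0,"az":0,"tx":0,"ty":0,"tz":0,"fingers":255}
  ]
}}

```text
time_s: 18.5
tool_pos: [0.625, 0.2404, 0.3371]
eef_rot: [-89.1, 78.0, -139.2]
force: [0.9, 0.1, 0.1]
finger_gap: 0.0176
```

```bash
python3 - <<'E'
from fk import *
s,q,tp,M=now(); print(q.round(1),tp.round(3),s["finger_gap"],"fix40",R.from_matrix(M.T@pose(40,12,180)).as_rotvec().round(4))
he=np.array([.0666,-.0621,.0017])
M2=pose(20,12,180); d=M2[:,1]; dh=np.array([np.cos(np.radians(20)),np.sin(np.radians(20)),0])
crock=np.array([.588,.208,0])
rv=R.from_matrix(M.T@M2).as_rotvec(); print("rv",rv.round(4))
end=lambda z,off:crock-off*dh+[0,0,z]-M2@he   # TCP for handle end at z, off towards robot
hi_=end(.24,.012); lo_=end(.05,.012); print(hi_,lo_,(M2.T@(hi_-tp)*100).round(2),"down per cm",(M2.T@[0,0,-1]).round(3))
q1,p1,Mx=track(q,[(5,rv/5,[0,0,0])]); sh=M2.T@(hi_-p1)*100; q2,_,_=track(q1,[(3,[0,0,0],sh/3)]); track(q2,[(19,[0,0,0],M2.T@[0,0,-1])])
E
```

```text
[ 1.000e-01  5.500e+00 -1.870e+01 -1.009e+02 -3.960e+01 -1.560e+02] [0.625 0.24  0.337] 0.017646323428050757 fix40 [-0.0015  0.0029 -0.0006]
rv [ 0.34    0.0753 -0.0012]
[0.64623382 0.23100448 0.29223331] [0.64623382 0.23100448 0.10223331] [4.04 2.57 1.61] down per cm [ 0.978  0.208 -0.   ]
5 [ 0.06799048  0.01505908 -0.00023165] [0, 0, 0] -> [2.0, 3.0, -30.0, -137.0, -26.0, -126.0] [0.624 0.241 0.336] step [ 1.   1.1  3.4 11.1  4.3 10.3]
3 [0, 0, 0] [1.32217638 0.86721354 0.54762077] -> [-1.0, 9.0, -33.0, -142.0, -36.0, -117.0] [0.646 0.231 0.292] step [1.3 2.3 1.2 2.  3.2 3.1]
19 [0, 0, 0] [ 9.78147601e-01  2.07911691e-01 -1.19788533e-16] -> [-4.0, 39.0, -45.0, -155.0, -73.0, -92.0] [0.646 0.231 0.102] step [0.4 1.8 1.2 1.4 2.1 2.1]
```

Call:
{"method": "drive_tool", "body": {
  "increments": [
    {"ax":0.034,"ay":0.0075,"az":0,"tx":0,"ty":0,"tz":0,"fingers":255},
    {"ax":0.034,"ay":0.0075,"az":0,"tx":0,"ty":0,"tz":0,"fingers":255},
    {"ax":0.034,"ay":0.0075,"az":0,"tx":0,"ty":0,"tz":0,"fingers":255},
    {"ax":0.034,"ay":0.0075,"az":0,"tx":0,"ty":0,"tz":0,"fingers":255},
    {"ax":0.034,"ay":0.0075,"az":0,"tx":0,"ty":0,"tz":0,"fingers":255}
  ]
}}

```text
time_s: 18.92
tool_pos: [0.6249, 0.2405, 0.3373]
eef_rot: [-89.6, 78.0, -149.7]
force: [1.3, -0.2, -0.0]
finger_gap: 0.017
```

Call:
{"method": "drive_tool", "body": {
  "increments": [
    {"ax":0.034,"ay":0.0075,"az":0,"tx":0,"ty":0,"tz":0,"fingers":255},
    {"ax":0.034,"ay":0.0075,"az":0,"tx":0,"ty":0,"tz":0,"fingers":255},
    {"ax":0.034,"ay":0.0075,"az":0,"tx":0,"ty":0,"tz":0,"fingers":255},
    {"ax":0.034,"ay":0.0075,"az":0,"tx":0,"ty":0,"tz":0,"fingers":255},
    {"ax":0.034,"ay":0.0075,"az":0,"tx":0,"ty":0,"tz":0,"fingers":255}
  ]
}}

```text
time_s: 19.33
tool_pos: [0.625, 0.2404, 0.3376]
eef_rot: [-89.8, 78.1, -160.0]
force: [-0.5, 0.9, -0.4]
finger_gap: 0.0176
```

Call:
{"method": "drive_tool", "body": {
  "increments": [
    {"ax":0,"ay":0,"az":0,"tx":1,"ty":0.6,"tz":0.4,"fingers":255},
    {"ax":0,"ay":0,"az":0,"tx":1,"ty":0.6,"tz":0.4,"fingers":255},
    {"ax":0,"ay":0,"az":0,"tx":1,"ty":0.7,"tz":0.4,"fingers":255},
    {"ax":0,"ay":0,"az":0,"tx":0.7,"ty":0.4,"tz":0.3,"fingers":255},
    {"ax":0,"ay":0,"az":0,"tx":0.3,"ty":0.3,"tz":0.1,"fingers":255}
  ]
}}

```text
time_s: 19.75
tool_pos: [0.6466, 0.2308, 0.2906]
eef_rot: [-90.2, 77.9, -160.3]
force: [0.2, 1.1, -1.2]
finger_gap: 0.0177
```

Call:
{"method": "drive_tool", "body": {
  "increments": [
    {"ax":0,"ay":0,"az":0,"tx":0,"ty":0,"tz":0,"fingers":255},
    {"ax":0,"ay":0,"az":0,"tx":0,"ty":0,"tz":0,"fingers":255},
    {"ax":0,"ay":0,"az":0,"tx":0,"ty":0,"tz":0,"fingers":255},
    {"ax":0,"ay":0,"az":0,"tx":0,"ty":0,"tz":0,"fingers":255},
    {"ax":0,"ay":0,"az":0,"tx":0,"ty":0,"tz":0,"fingers":255}
  ]
}}

```text
time_s: 20.17
tool_pos: [0.6464, 0.2316, 0.2937]
eef_rot: [-90.2, 78.1, -160.2]
force: [-0.2, 0.1, -0.0]
finger_gap: 0.0173
```

```bash
python3 - <<'E'
from fk import *
from h import *
from rig import vision
s,q,tp,M=now(); print(q.round(1),tp.round(4),s["finger_gap"],"fix",R.from_matrix(M.T@pose(20,12,180)).as_rotvec().round(4))
S=vision.read_camera("side");T=vision.read_camera("top");W=vision.read_camera("wrist")
he=tp+M@[.0666,-.0621,.0017]; print("handle end pred",he.round(4))
for c in (S,T):
    Rm=e('xyz',c["orientation"]).T; K=np.array([[c["fx"],0,c["cx"]],[0,c["fy"],c["cy"]],[0,0,1]])
    print(cv2.projectPoints(he.reshape(1,3),cv2.Rodrigues(Rm)[0],-Rm@c["origin"],K,np.array(c["D"]))[0].ravel().round(1))
a=cv2.resize(S["img"][150:280,180:310],(400,400),interpolation=cv2.INTER_CUBIC)
b=cv2.resize(W["img"],(400,250))
cv2.imwrite("pics/st8.png",np.hstack([a,np.vstack([b,np.zeros((150,400,3),np.uint8)])])[:,:,::-1]); np.save("pics/m.npy",{"s":S,"t":T},allow_pickle=True)
E
```

```text
[  -1.2    9.2  -33.1 -142.5  -35.6 -117.4] [0.6464 0.2316 0.2937] 0.0173496560369919 fix [ 0.0002 -0.0008 -0.0023]
handle end pred [0.577  0.2045 0.2413]
[246.5 218.1]
[235.3 175. ]
```

View pics/st8.png

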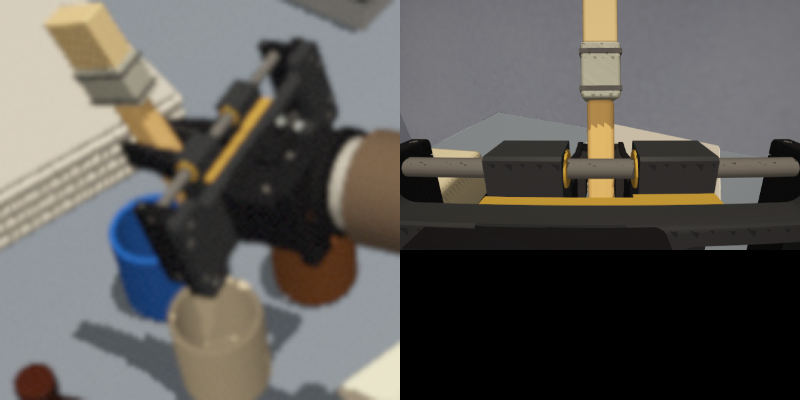

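The brush is handle-down with the ferrule and bristles up, straight in the grip in the wrist view. The handle end is hidden behind the gripper in the side view, so I'll check the bristle end against the prediction.

```bash
python3 - <<'E'
from fk import *
from h import *
s,q,tp,M=now(); A=np.load("pics/m.npy",allow_pickle=True).item();c=A["s"]
be=tp+M@[-.1233,-.0175,.0011]
Rm=e('xyz',c["orientation"]).T; K=np.array([[c["fx"],0,c["cx"]],[0,c["fy"],c["cy"]],[0,0,1]])
p=cv2.projectPoints(be.reshape(1,3),cv2.Rodrigues(Rm)[0],-Rm@c["origin"],K,np.array(c["D"]))[0].ravel(); print("crop",((p-[180,150])*3.077).round(0))
# crock rim: visible beige right part
im=c["img"];print("rim side est",plane(c,(180+217/3.077,150+312/3.077),.095).round(4))
t=A["t"]["img"].astype(int); m=((t[...,0]-t[...,2])>25)&(t[...,0]>170)&(t[...,0]-t[...,2]<90); m[:, :225]=0;m[:,262:]=0;m[:160]=0;m[200:]=0
ys,xs=np.where(m); print(len(xs),xs.min(),xs.max(),ys.min(),ys.max())
E
```

```text
crop [65.  5.]
rim side est [0.59   0.2056 0.095 ]
49 226 256 161 178
```

Call:
{"method": "drive_tool", "body": {
  "increments": [
    {"ax":0,"ay":0,"az":0,"tx":1.5,"ty":0.32,"tz":0,"fingers":255},
    {"ax":0,"ay":0,"az":0,"tx":2.5,"ty":0.53,"tz":0,"fingers":255},
    {"ax":0,"ay":0,"az":0,"tx":2.5,"ty":0.53,"tz":0,"fingers":255},
    {"ax":0,"ay":0,"az":0,"tx":2.5,"ty":0.53,"tz":0,"fingers":255},
    {"ax":0,"ay":0,"az":0,"tx":1.5,"ty":0.32,"tz":0,"fingers":255}
  ]
}}

```text
time_s: 20.73
tool_pos: [0.646, 0.2313, 0.1824]
eef_rot: [-90.7, 77.8, -160.7]
force: [-0.5, -0.5, -2.8]
finger_gap: 0.0174
```

Call:
{"method": "drive_tool", "body": {
  "increments": [
    {"ax":0,"ay":0,"az":0,"tx":1,"ty":0.21,"tz":0,"fingers":255},
    {"ax":0,"ay":0,"az":0,"tx":1,"ty":0.21,"tz":0,"fingers":255},
    {"ax":0,"ay":0,"az":0,"tx":0.5,"ty":0.1,"tz":0,"fingers":255},
    {"ax":0,"ay":0,"az":0,"tx":0,"ty":0,"tz":0,"fingers":255},
    {"ax":0,"ay":0,"az":0,"tx":0,"ty":0,"tz":0,"fingers":255}
  ]
}}

```text
time_s: 21.15
tool_pos: [0.6467, 0.2315, 0.16]
eef_rot: [-90.4, 78.1, -160.5]
force: [1.0, -1.0, -0.5]
finger_gap: 0.0172
```

Call:
{"method": "drive_tool", "body": {
  "increments": [
    {"ax":0,"ay":0,"az":0,"tx":0,"ty":0,"tz":0,"fingers":255},
    {"ax":0,"ay":0,"az":0,"tx":0,"ty":0,"tz":0,"fingers":255},
    {"ax":0,"ay":0,"az":0,"tx":0,"ty":0,"tz":0,"fingers":255},
    {"ax":0,"ay":0,"az":0,"tx":0,"ty":0,"tz":0,"fingers":255},
    {"ax":0,"ay":0,"az":0,"tx":0,"ty":0,"tz":0,"fingers":255}
  ]
}}

```text
time_s: 21.57
tool_pos: [0.6465, 0.2316, 0.1605]
eef_rot: [-90.3, 78.1, -160.3]
force: [0.1, 0.0, -0.5]
finger_gap: 0.0178
```

```bash
python3 - <<'E'
from fk import *
from h import *
from rig import vision
s,q,tp,M=now(); print(q.round(1),tp.round(4),s["force"].round(1),"fix",R.from_matrix(M.T@pose(20,12,180)).as_rotvec().round(4))
he=tp+M@[.0666,-.0621,.0017]; print("handle end pred",he.round(4))
S=vision.read_camera("side");T=vision.read_camera("top")
a=cv2.resize(S["img"][190:290,190:290],(400,400),interpolation=cv2.INTER_CUBIC)
b=cv2.resize(T["img"][125:225,190:290],(400,400),interpolation=cv2.INTER_CUBIC)
cv2.imwrite("pics/st9.png",np.hstack([a,b])[:,:,::-1])
E
```

```text
[  -4.    29.2  -43.8 -153.5  -62.8  -97.7] [0.6465 0.2316 0.1605] [ 0.1  0.  -0.5] fix [-0.0001 -0.0011 -0.0018]
handle end pred [0.577  0.2046 0.1081]
```

View pics/st9.png

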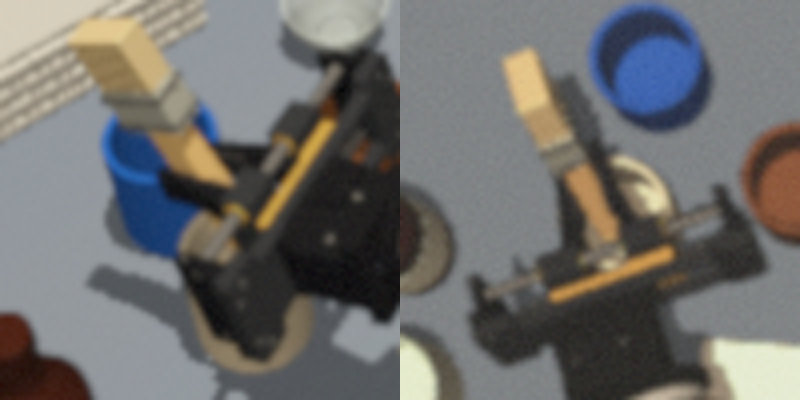

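Top view: the handle goes down into the crock mouth, slightly to the robot side of its centre (about 15 mm). Nudge 6 mm forward and 2 mm right, then lower 5 cm.

Call:
{"method": "drive_tool", "body": {
  "increments": [
    {"ax":0,"ay":0,"az":0,"tx":-0.12,"ty":0.6,"tz":0.2,"fingers":255},
    {"ax":0,"ay":0,"az":0,"tx":0.5,"ty":0.1,"tz":0,"fingers":255},
    {"ax":0,"ay":0,"az":0,"tx":0.7,"ty":0.15,"tz":0,"fingers":255},
    {"ax":0,"ay":0,"az":0,"tx":0.7,"ty":0.15,"tz":0,"fingers":255},
    {"ax":0,"ay":0,"az":0,"tx":0.7,"ty":0.15,"tz":0,"fingers":255}
  ]
}}

```text
time_s: 22.08
tool_pos: [0.6526, 0.2318, 0.1319]
eef_rot: [-90.5, 78.0, -160.5]
force: [-0.3, 0.3, -0.4]
finger_gap: 0.0176
```

Call:
{"method": "drive_tool", "body": {
  "increments": [
    {"ax":0,"ay":0,"az":0,"tx":0.7,"ty":0.15,"tz":0,"fingers":255},
    {"ax":0,"ay":0,"az":0,"tx":0.7,"ty":0.15,"tz":0,"fingers":255},
    {"ax":0,"ay":0,"az":0,"tx":0.6,"ty":0.13,"tz":0,"fingers":255},
    {"ax":0,"ay":0,"az":0,"tx":0.3,"ty":0.06,"tz":0,"fingers":255},
    {"ax":0,"ay":0,"az":0,"tx":0,"ty":0,"tz":0,"fingers":255}
  ]
}}

```text
time_s: 22.5
tool_pos: [0.6527, 0.2318, 0.1081]
eef_rot: [-90.7, 77.9, -160.7]
force: [0.5, 0.0, -1.1]
finger_gap: 0.0179
```

Call:
{"method": "drive_tool", "body": {
  "increments": [
    {"ax":0,"ay":0,"az":0,"tx":0,"ty":0,"tz":0,"fingers":255},
    {"ax":0,"ay":0,"az":0,"tx":0,"ty":0,"tz":0,"fingers":255},
    {"ax":0,"ay":0,"az":0,"tx":0,"ty":0,"tz":0,"fingers":255},
    {"ax":0,"ay":0,"az":0,"tx":0,"ty":0,"tz":0,"fingers":255},
    {"ax":0,"ay":0,"az":0,"tx":0,"ty":0,"tz":0,"fingers":255}
  ]
}}

```text
time_s: 22.92
tool_pos: [0.6529, 0.2319, 0.1103]
eef_rot: [-90.3, 78.1, -160.3]
force: [0.2, 0.6, -1.1]
finger_gap: 0.0174
```

```bash
python3 - <<'E'
from fk import *
from h import *
from rig import vision
s,q,tp,M=now(); print(tp.round(4),s["force"].round(1),s["moment"].round(2))
print("handle end pred",(tp+M@[.0666,-.0621,.0017]).round(4))
S=vision.read_camera("side");T=vision.read_camera("top")
a=cv2.resize(S["img"][190:290,190:290],(400,400),interpolation=cv2.INTER_CUBIC)
b=cv2.resize(T["img"][125:225,190:290],(400,400),interpolation=cv2.INTER_CUBIC)
cv2.imwrite("pics/st10.png",np.hstack([a,b])[:,:,::-1])
E
```

```text
[0.6529 0.2319 0.1103] [ 0.2  0.6 -1.1] [-0.85  2.24  0.03]
handle end pred [0.5835 0.2049 0.0579]
```

The picture limit is reached, so I go on with numbers. There is no contact force and the handle end is about 58 mm above the counter, inside the crock. Lower 5 mm more, hold briefly, then open.

Call:
{"method": "drive_tool", "body": {
  "increments": [
    {"ax":0,"ay":0,"az":0,"tx":0.3,"ty":0.06,"tz":0,"fingers":255},
    {"ax":0,"ay":0,"az":0,"tx":0.2,"ty":0.04,"tz":0,"fingers":255},
    {"ax":0,"ay":0,"az":0,"tx":0,"ty":0,"tz":0,"fingers":255},
    {"ax":0,"ay":0,"az":0,"tx":0,"ty":0,"tz":0,"fingers":255},
    {"ax":0,"ay":0,"az":0,"tx":0,"ty":0,"tz":0,"fingers":255}
  ]
}}

```text
time_s: 23.43
tool_pos: [0.6528, 0.2318, 0.1044]
eef_rot: [-90.5, 78.0, -160.5]
force: [0.3, 0.2, -0.3]
finger_gap: 0.0171
```

Call:
{"method": "drive_tool", "body": {
  "increments": [
    {"ax":0,"ay":0,"az":0,"tx":0,"ty":0,"tz":0,"fingers":130},
    {"ax":0,"ay":0,"az":0,"tx":0,"ty":0,"tz":0,"fingers":130},
    {"ax":0,"ay":0,"az":0,"tx":0,"ty":0,"tz":0,"fingers":130},
    {"ax":0,"ay":0,"az":0,"tx":0,"ty":0,"tz":0,"fingers":130},
    {"ax":0,"ay":0,"az":0,"tx":0,"ty":0,"tz":0,"fingers":130}
  ]
}}

```text
time_s: 23.85
tool_pos: [0.6529, 0.2318, 0.1049]
eef_rot: [-90.4, 78.1, -160.4]
force: [-0.1, -0.3, -0.9]
finger_gap: 0.0398
```

Call:
{"method": "drive_tool", "body": {
  "increments": [
    {"ax":0,"ay":0,"az":0,"tx":0,"ty":0,"tz":0,"fingers":0},
    {"ax":0,"ay":0,"az":0,"tx":0,"ty":0,"tz":0,"fingers":0},
    {"ax":0,"ay":0,"az":0,"tx":0,"ty":0,"tz":0,"fingers":0},
    {"ax":0,"ay":0,"az":0,"tx":0,"ty":0,"tz":0,"fingers":0},
    {"ax":0,"ay":0,"az":0,"tx":0,"ty":0,"tz":0,"fingers":0}
  ]
}}

```text
time_s: 24.27
tool_pos: [0.6528, 0.2318, 0.1046]
eef_rot: [-90.4, 78.1, -160.4]
force: [-0.1, -0.6, -0.7]
finger_gap: 0.068
```

Call:
{"method": "drive_tool", "body": {
  "increments": [
    {"ax":0,"ay":0,"az":0,"tx":0,"ty":0,"tz":0,"fingers":0},
    {"ax":0,"ay":0,"az":0,"tx":0,"ty":0,"tz":0,"fingers":0},
    {"ax":0,"ay":0,"az":0,"tx":0,"ty":0,"tz":0,"fingers":0},
    {"ax":0,"ay":0,"az":0,"tx":0,"ty":0,"tz":0,"fingers":0},
    {"ax":0,"ay":0,"az":0,"tx":0,"ty":0,"tz":0,"fingers":0}
  ]
}}

```text
time_s: 24.68
tool_pos: [0.6528, 0.2318, 0.1046]
eef_rot: [-90.4, 78.0, -160.4]
force: [0.2, 0.0, -0.3]
finger_gap: 0.0865
```

```bash
cat > chk.py <<'E'
from fk import *
from h import *
from rig import vision
s,q,tp,M=now(); print(s["time_s"],tp.round(4),s["force"].round(1),s["finger_gap"])
S=vision.read_camera("side");T=vision.read_camera("top");W=vision.read_camera("wrist")
for n,c,(x0,x1,y0,y1) in (("side",S,(190,290,150,290)),("top",T,(190,290,120,225)),("wrist",W,(150,490,0,290))):
    im=c["img"][y0:y1,x0:x1]; hsv=cv2.cvtColor(im,cv2.COLOR_RGB2HSV)
    m=cv2.inRange(hsv,(8,85,110),(24,200,255))
    k,l,st,ce=cv2.connectedComponentsWithStats(m)
    for i in np.argsort(-st[1:,4])[:4]+1:
        if st[i,4]>15: 
            r=cv2.minAreaRect(np.argwhere(l==i)[:,::-1].astype(np.float32)); print(n,"area",st[i,4],"box",(st[i,0]+x0,st[i,1]+y0,st[i,2],st[i,3]),"rect",np.round(r[0],0)+[x0,y0],np.round(r[1],0),round(r[2]))
E
python3 chk.py
```

```text
24.6833 [0.6528 0.2318 0.1046] [ 0.2  0.  -0.3] 0.08649030691460041
side area 250 box (np.int32(215), np.int32(221), np.int32(22), np.int32(17)) rect [226. 229.] [20. 15.] 50
side area 133 box (np.int32(236), np.int32(244), np.int32(15), np.int32(13)) rect [243. 250.] [12. 13.] 76
side area 108 box (np.int32(262), np.int32(223), np.int32(17), np.int32(26)) rect [270. 236.] [ 4. 30.] 34
side area 47 box (np.int32(267), np.int32(209), np.int32(23), np.int32(13)) rect [277. 213.] [ 8. 24.] 68
top area 178 box (np.int32(276), np.int32(163), np.int32(14), np.int32(20)) rect [282. 172.] [19. 13.] 90
top area 167 box (np.int32(225), np.int32(144), np.int32(14), np.int32(22)) rect [231. 155.] [21.  8.] 63
top area 118 box (np.int32(242), np.int32(182), np.int32(30), np.int32(14)) rect [257. 189.] [ 4. 32.] 67
top area 102 box (np.int32(238), np.int32(171), np.int32(12), np.int32(15)) rect [244. 178.] [15.  7.] 59
wrist area 4643 box (np.int32(297), np.int32(80), np.int32(50), np.int32(94)) rect [322. 126.] [93. 49.] 90
wrist area 265 box (np.int32(288), np.int32(286), np.int32(75), np.int32(4)) rect [325. 288.] [74.  3.] 0
```

```bash
python3 - <<'E'
from h import *
from rig import vision
S=vision.read_camera("side");T=vision.read_camera("top")
p,er=two(ray(S,(226,228.5)),ray(T,(231.5,154.5))); print("bristle block",p.round(3),er)
h=np.hypot(*(p[:2]-[.588,.207])); print("h off",h)
E
```

```text
bristle block [0.643 0.229 0.165] 0.001036418051489713
h off 0.05909542736863001
```

Call:
{"method": "drive_tool", "body": {
  "increments": [
    {"ax":0,"ay":0,"az":0,"tx":0,"ty":-0.5,"tz":0,"fingers":0},
    {"ax":0,"ay":0,"az":0,"tx":0,"ty":-1,"tz":0,"fingers":0},
    {"ax":0,"ay":0,"az":0,"tx":0,"ty":-1.5,"tz":0,"fingers":0},
    {"ax":0,"ay":0,"az":0,"tx":0,"ty":-1.5,"tz":0,"fingers":0},
    {"ax":0,"ay":0,"az":0,"tx":0,"ty":-1.5,"tz":0,"fingers":0}
  ]
}}

```text
time_s: 25.35
tool_pos: [0.5961, 0.2117, 0.1174]
eef_rot: [-90.5, 78.0, -160.5]
force: [1.3, 0.4, 0.0]
finger_gap: 0.087
```

Call:
{"method": "drive_tool", "body": {
  "increments": [
    {"ax":0,"ay":0,"az":0,"tx":0,"ty":-2,"tz":0,"fingers":0},
    {"ax":0,"ay":0,"az":0,"tx":0,"ty":-2,"tz":0,"fingers":0},
    {"ax":0,"ay":0,"az":0,"tx":0,"ty":-2,"tz":0,"fingers":0},
    {"ax":0,"ay":0,"az":0,"tx":0,"ty":-2,"tz":0,"fingers":0},
    {"ax":0,"ay":0,"az":0,"tx":0,"ty":-1,"tz":0,"fingers":0}
  ]
}}

```text
time_s: 25.77
tool_pos: [0.5208, 0.1793, 0.1374]
eef_rot: [-90.7, 78.0, -160.4]
force: [0.3, 0.3, 0.1]
finger_gap: 0.0867
```

Call:
{"method": "drive_tool", "body": {
  "increments": [
    {"ax":0,"ay":0,"az":0,"tx":-0.5,"ty":-1,"tz":0,"fingers":0},
    {"ax":0,"ay":0,"az":0,"tx":-1,"ty":0,"tz":0,"fingers":0},
    {"ax":0,"ay":0,"az":0,"tx":-0.5,"ty":0,"tz":0,"fingers":0},
    {"ax":0,"ay":0,"az":0,"tx":0,"ty":0,"tz":0,"fingers":0},
    {"ax":0,"ay":0,"az":0,"tx":0,"ty":0,"tz":0,"fingers":0}
  ]
}}

```text
time_s: 26.18
tool_pos: [0.5183, 0.1774, 0.1609]
eef_rot: [-90.6, 77.9, -160.2]
force: [0.1, -0.5, -0.7]
finger_gap: 0.087
```

```bash
python3 chk.py
```

```text
26.1833 [0.5183 0.1774 0.1609] [ 0.1 -0.5 -0.7] 0.0870056229472994
side area 239 box (np.int32(216), np.int32(222), np.int32(21), np.int32(16)) rect [226. 229.] [20. 14.] 45
side area 228 box (np.int32(236), np.int32(244), np.int32(22), np.int32(19)) rect [246. 254.] [23. 11.] 51
side area 122 box (np.int32(267), np.int32(209), np.int32(23), np.int32(22)) rect [278. 220.] [21. 22.] 90
top area 214 box (np.int32(276), np.int32(156), np.int32(14), np.int32(27)) rect [282. 169.] [26. 13.] 90
top area 171 box (np.int32(225), np.int32(145), np.int32(14), np.int32(21)) rect [231. 155.] [21.  8.] 68
top area 125 box (np.int32(237), np.int32(171), np.int32(14), np.int32(19)) rect [245. 180.] [19.  8.] 57
wrist area 1124 box (np.int32(303), np.int32(122), np.int32(25), np.int32(47)) rect [315. 145.] [46. 24.] 90
wrist area 993 box (np.int32(301), np.int32(209), np.int32(28), np.int32(45)) rect [314. 231.] [44. 27.] 90
wrist area 128 box (np.int32(344), np.int32(233), np.int32(12), np.int32(20)) rect [350. 242.] [19. 11.] 90
wrist area 100 box (np.int32(279), np.int32(235), np.int32(10), np.int32(18)) rect [284. 244.] [17.  9.] 90
```

Triangulated bristle block: (0.643, 0.229, 0.165). With 174 mm to the handle end that fits the end on the floor, about 24 mm off the axis, leaning about 0.5 rad. It did not move while I retreated. One last check that the crock and the other things stayed put, and the lean from the visible handle.

```bash
python3 - <<'E'
from h import *
from rig import vision
S0=np.load("pics/side0.npy",allow_pickle=True).item();T0=np.load("pics/top0.npy",allow_pickle=True).item()
S=vision.read_camera("side");T=vision.read_camera("top")
for a,b,n,boxes in ((S0,S,"side",{"crock":(232,272,265,284),"blue":(212,246,210,250),"syrup":(180,222,262,330),"mug":(205,262,308,375)}),(T0,T,"top",{"crock":(225,265,180,196),"blue":(235,270,122,144),"syrup":(165,205,168,202),"mug":(165,205,203,245),"bowl":(300,340,110,142),"brown":(272,306,153,190),"knife":(190,240,235,325)})):
    for k,(x0,x1,y0,y1) in boxes.items():
        A,B=[cv2.cvtColor(z["img"],cv2.COLOR_RGB2GRAY)[y0:y1,x0:x1].astype(np.float32) for z in (a,b)]
        print(n,k,"shift px",np.round(cv2.phaseCorrelate(A,B,cv2.createHanningWindow(A.shape[::-1],cv2.CV_32F)),2),"absdiff",abs(A-B).mean().round(1))
p1,e1=two(ray(S,(226,228.5)),ray(T,(231.5,154.5))); p2,e2=two(ray(S,(246,253.5)),ray(T,(244.5,180)))
v=p1-p2; print(p1.round(3),p2.round(3),e1,e2,"lean",np.arccos(v[2]/np.linalg.norm(v)), "end", (p1-v/np.linalg.norm(v)*.174).round(3))
E
```

```text
Traceback (most recent call last):
ValueError: setting an array element with a sequence. The requested array has an inhomogeneous shape after 1 dimensions. The detected shape was (2,) + inhomogeneous part.
```

```bash
python3 - <<'E'
from h import *
from rig import vision
S0=np.load("pics/side0.npy",allow_pickle=True).item();T0=np.load("pics/top0.npy",allow_pickle=True).item()
S=vision.read_camera("side");T=vision.read_camera("top")
for a,b,n,boxes in ((S0,S,"side",{"crock":(232,272,250,284),"syrup":(180,222,262,330),"mug":(205,262,308,375)}),(T0,T,"top",{"crock":(225,265,160,198),"syrup":(165,205,168,202),"mug":(165,205,203,245),"bowl":(300,340,110,142),"knife":(190,240,235,325)})):
    for k,(x0,x1,y0,y1) in boxes.items():
        A,B=[cv2.cvtColor(z["img"],cv2.COLOR_RGB2GRAY)[y0:y1,x0:x1].astype(np.float32) for z in (a,b)]
        sh,r=cv2.phaseCorrelate(A,B,cv2.createHanningWindow(A.shape[::-1],cv2.CV_32F)); print(n,k,np.round(sh,2),round(r,2),abs(A-B).mean().round(1))
p1,e1=two(ray(S,(226,228.5)),ray(T,(231.5,154.5))); p2,e2=two(ray(S,(246,253.5)),ray(T,(244.5,180)))
v=p1-p2; print(p1.round(3),p2.round(3),e1,e2,"lean",np.arccos(v[2]/np.linalg.norm(v)), "end", (p1-v/np.linalg.norm(v)*.174).round(3))
E
```

```text
side crock [-0.27  0.05] 0.86 8.5
side syrup [0.43 0.07] 0.92 1.9
side mug [-0.01  0.05] 0.95 1.6
top crock [-0.46  0.09] 0.45 11.8
top syrup [-0.11 -0.12] 1.04 2.3
top mug [-0.13  0.64] 0.84 2.1
top bowl [0.08 0.03] 0.87 0.8
top knife [-0.04 -0.05] 1.01 1.6
[0.643 0.229 0.165] [0.589 0.211 0.09 ] 0.001036418051489713 0.01749865533068914 lean 0.6440618569219739 end [0.544 0.195 0.026]
```

The second handle point is unreliable: its rays miss each other by 17 mm because the gripper partly hides the handle. The bore limits the lean to about 0.54 rad, and the bristle height gives about 0.5. The crock and the other things shifted less than 1 px. Hand in.

```bash
python3 -c "
from rig import order; print(order.sign_off())"
```

```text
the job is handed in; nothing more can be done
None
```

The brush is back in its own crock, handle down and bristles up, and the job is handed in at about 26 s of the 72 s allowed. I gripped the handle from the side and lifted the brush clear. I then rolled it 180° about the tool axis and lowered the handle about 40 mm into the crock while still gripping it. From there I let it drop the last few centimetres, so it was not set down on the floor in the grip.

- **First grasp missed:** the fingers shut on nothing and nudged the brush inside the crock. The camera views put the real fingertips about 22 mm behind the reported TCP. I reached further on the second try and it held (17.5 mm gap on the 18 mm side).
- **Brush at the end:** the bristle block triangulated to (0.643, 0.229, 0.165) with a 1 mm ray miss, and its image position did not change as the gripper backed off. That fits the handle end resting on the floor about 24 mm off the axis, leaning about 0.5 rad.
- **Check that disagreed:** a second lean estimate came out at 0.64 rad, which is right at the limit. I discounted it because its rays missed each other by 17 mm and it put the handle end outside the crock. The bore limits the lean to about 0.54 rad.
- **Surroundings:** the crock, syrup, mug, bowl and knife each shifted less than 1 pixel against the first pictures. The tub, dish soap and second crock were not compared. I saw no notable contact forces.
- **Not seen directly:** I reached the 12-picture limit before the final lowering, so the end state was checked only by numbers, not viewed.

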